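Sweep loose castings off the sorting deck into their carton and fold it shut

ROBOT

A 7-joint arm with a two-finger parallel gripper is mounted at the origin on the work surface. World frame = base frame: x ahead of the robot, y to its left, z up, the work surface at z = 0. Lengths are in m, angles in rad, forces in N, time in s.
With the tool pointing down it reaches from about 0.425 to 0.8 m from the base axis. Payload 8.3 kg.
Tool frame: the origin (TCP) lies midway between the tips of the shut fingers; the grasp point (between the pads) lies 19 mm behind it; z points along the fingers, y is the line along which they close (so a half turn about z gives the same grasp; the last joint's range is limited). The gripper opens to 85 mm and grips with 20 to 120 N. Pads are 22 mm wide; open, the fingers measure 114 mm over their backs; the gripper's body (76 mm by 85 mm) begins 54 mm behind the grasp point. The pads swing forward as they close: fully open they stand 13 mm farther back than shut.
Start: joints at [1.183, 0.383, 0.016, 1.37, -0.006, 1.388, -0.046], TCP at [0.199, -0.592, 0.231] pointing down, gripper open.
Joint ranges: [-2.95, 2.95], [-0.25, 2.06], [-1.52, 1.56], [0.18, 2.33], [-1.44, 4.58], [0.02, 2.06], [-3.01, 3.01]. Speed limits (rad/s): [2.39, 2.39, 3.01, 3.01, 3.14, 3.14, 3.14].

INTERFACE

Orientations are given as a rotation vector (axis times angle).
In Python, from rig import arm gives the robot as it stands.
- The arm moves only by the tool send_rows, never from a script. Its argument "plan" is a list of rows, each an object with "linear": the shift along the tool's x, y, z each as a share of 0.2 m, from -1 to 1, a list of three; "twist": the turn, a rotation vector about the tool's x, y, z each as a share of 90 degrees, from -1 to 1, a list of three; "fingers": the opening, from 0 (shut) to 1 (fully open). A call has 1 to 5 rows; each row is the pose to reach, as a shift and turn from the pose commanded when the call began, along the tool's axes at that moment; what a row does not reach only later rows make up. A row lasts 1/10 s, in which the tool goes at most 50 mm and 8.59 degrees, less where a joint would pass 70% of its speed; a pose out of reach is approached as far as the arm can. A call with a number of a shift or a turn outside -1 to 1 is refused whole. A call with a gripper value outside its range is refused whole. The fingers move at their own pace and stop on an object; "squeeze" is the grip in N (left out, the last holds). Time passes only in rows, so rows that repeat a pose let the fingers close. It gives the time, the measured TCP pose, the force, the opening and the grip force at its end, in the units of the state.
- arm.get_state(): the state, without advancing time (a new reading comes with each control period).
- arm.camera(name): name is "side" or "top" or "wrist"; returns a dict with "image" (420x560x3 uint8, red, green, blue), "range_z" (420x560 float32, m along the optical axis (not along the pixel's ray), 0 where there is no reading), "mtx" (3x3 intrinsics, pixels), "rvec" (rotation vector, rad) and "tvec" (3), from world to camera coordinates, as OpenCV has them; the wrist camera has in their place "hand_eye" (4x4, takes a point from camera to tool coordinates, whose origin is the TCP and whose axes are the flange's). Camera axes: x right, y down, z forward; pixel columns grow to the right and rows downward; lengths in m; the calibration is good to about 2 mm. A picture is of the moment at which its call begins: read the wrist's pose just before it.
- arm.close_job(): hands the job in; it is judged then, once.
Trained networks look in a picture, given as the dict that the camera call returned (one of the last four; its "shot" number tells which), for a name from the list of things; names that differ only in an ending like _2 or _b are one class to them, and where a whole thing is asked for, a point or a joint stands for the part that bears it (a point fixed in the world has none). Each returns a list of dicts, best first, with "conf" (0 to 1); they miss things now and then, are a little off and sometimes report something else, mostly with a low value. They report only what shows in the picture. A call takes as long as a camera call. They do not tell look-alikes from the thing itself.
- arm.boxes_of(picture, query): "position" ([x, y, z] in m, in world coordinates, good to about 4 mm: the middle of the surface that is visible of it).
- arm.place_of(picture, query): "position" ([x, y, z] in m, in world coordinates, good to about 4 mm: a listed point, or the origin of a listed thing).
The state is a dict: "t": time; "joint_pos": joint angles; "qd": joint speeds; "effort": joint torques, N m; "eef_pos": TCP position; "eef_rot": TCP orientation; "ft_force": force on the tool from outside, world axes, zero at the start; "moment": the same for the moment, N m; "finger_gap": opening from 0.0 (shut) to 1.0 (fully open); "grip_force": force on a finger pad.
Only numpy, scipy, OpenCV 4.12 (cv2) and the standard library are available. Lean on these libraries where they do the work, as an engineer would, in place of code of your own. Each camera call takes 0.05 s, during which the arm holds its last target. There are 200 camera calls.

TASK

Draw the carton up along its slide until it seats firmly against the sorting deck. Then take the hand sweeper from its red tray and use it to sweep all the loose castings on the deck into the carton, without touching the castings with the fingers. Last, fold the carton's two short side flaps down flat, close the long flap down flat over them, and leave the sweeper standing upright in its red tray, with everything else on the bench left where it is.

Things in the scene. Friction and masses are not known exactly. Their poses are not given: they have to be found in the camera images.
- station: fixed packing station: a grey sorting deck on legs, its top 115 mm above the bench, and at its -y end a slide with a cardboard carton. Origin: at bench level under the middle of the deck's pouring edge; x across, z up, the deck runs to +y
- deck_middle (a point): middle of the deck's top, at (0, 150, 115) mm in the station's frame, axes as the station's. The deck is 300 mm long (y); yellow guards 30 mm high stand along its sides, inner faces at x = -90 and +90 mm; both ends, the pouring edge (y = 0 in the station's frame) and the far one (y = 300), are open without a lip
- carton (a joint): how far (m) the carton stands off from the deck along its slide, towards the station's -y; 0 = seated against the deck, where it stops dead; starts at 0.025 to 0.055. About 3 N moves it, it stays where it is left. It can be pushed from inside against its deck-side wall, whose top is 102 mm above the bench. Inside 180 x 161 mm, walls 4 mm
- carton_floor (a point): centre of the carton's inner floor, 9 mm above the bench; with the carton seated at (0, -82.5, 9) mm in the station's frame; axes as the station's; moves with the carton. The deck-side wall's inner face is 78.5 mm from it in y
- flap_near (a joint): short side flap on the carton's -x side (near the robot), 70 mm long, 150 wide. Hinge along y at x = -92, z = 114 mm, y = -157.5 to -7.5 mm in the station's frame with the carton seated. 0 rad = folded down flat over the carton, 1.57 upright, starts at 1.7 to 2.0, leaning outwards. 3 mm thick; stays where it is left, under 1 N at its edge moves it
- flap_far (a joint): the like short side flap on the station's +x side, hinge along y at x = +92, z = 114 mm, y = -157.5 to -7.5 mm; same size, angles and behaviour
- flap_long (a joint): long top flap of the carton, 165 mm long, 186 mm wide (3 thick), across from the deck: hinge along x at y = -167, z = 118 mm in the station's frame when the carton is seated. 0 rad = folded down flat over the short flaps, its free edge reaching the deck; 1.57 upright; starts at 1.7 to 1.95, leaning outwards (-y). Stays where it is left, under 1.5 N at its edge moves it; it stops at 0
- sweeper: hand sweeper, 0.25 kg, standing upright: a wooden board with a black rubber foot, 90 mm long (x), 32 mm thick (y), 45 mm high, and on its middle an upright orange handle 44 mm (x) by 28 mm (y), from z = 45 to z = 135 mm. Origin: centre of its underside, z up along the handle; symmetric under a half turn
- sweeper_tray: fixed low red tray in which the sweeper stands: outside 126 mm (x) by 74 mm (y), 16 mm high, walls and floor 5 mm; origin: centre of its underside. The sweeper stands with its x along the tray's x (either way round)
- coupling: steel pipe coupling, 60 mm across, 50 mm high, standing in a dark grey tray like the red one, 16 mm high, bystander
- flange: dark steel ring flange, 90 mm across, 18 mm high, flat on the bench near the robot, bystander
- oil_bottle: yellow oil bottle with a red cap, 60 mm across, 150 mm high, bystander
- grease_can: blue grease can, 80 mm across, 90 mm high, bystander
- valve_body: teal valve body, 75 mm wide, 84 mm high, standing beyond the deck, bystander
- wrench: steel wrench, 190 mm long, lying beyond the carton, bystander
- tape_roll: roll of paper tape, 70 mm across, 30 mm high, lying on the bench, bystander
- shoe1: teal-painted cast guide shoe, 64 x 34 mm, 22 mm thick with a round 24 mm boss 8 mm high on top; origin: centre of its underside, x along its length; 0.10 to 0.21 kg. May be absent
- cap1: green round cast end cap, 54 mm across, 22 mm thick with a steel boss 30 mm across and 8 mm high on top; origin: centre of its underside; 0.12 to 0.24 kg. May be absent
- shoe2: teal-painted cast guide shoe, 64 x 34 mm, 22 mm thick with a round 24 mm boss 8 mm high on top; origin: centre of its underside, x along its length; 0.10 to 0.21 kg. May be absent
- cap2: green round cast end cap, 54 mm across, 22 mm thick with a steel boss 30 mm across and 8 mm high on top; origin: centre of its underside; 0.12 to 0.24 kg. May be absent
- shoe3: teal-painted cast guide shoe, 64 x 34 mm, 22 mm thick with a round 24 mm boss 8 mm high on top; origin: centre of its underside, x along its length; 0.10 to 0.21 kg. May be absent
- cap3: green round cast end cap, 54 mm across, 22 mm thick with a steel boss 30 mm across and 8 mm high on top; origin: centre of its underside; 0.12 to 0.24 kg. May be absent
- shoe4: teal-painted cast guide shoe, 64 x 34 mm, 22 mm thick with a round 24 mm boss 8 mm high on top; origin: centre of its underside, x along its length; 0.10 to 0.21 kg. May be absent
- cap4: green round cast end cap, 54 mm across, 22 mm thick with a steel boss 30 mm across and 8 mm high on top; origin: centre of its underside; 0.12 to 0.24 kg. May be absent
Mind the look-alikes: they are no part of the job. Of the things that look like the sweeper_tray, take the one that is farthest from the robot's base at the start.

How it is judged:
On the way, in this order (a step that is already met when the one before it is completed fails the run):
1. the carton is seated against the deck (value of joint carton below 0.004 m), for 0.2 s.
2. all castings are in the carton, its flaps still open (x of shoe1 in the frame of carton_floor between -0.093 and 0.093 m and y of shoe1 in the frame of carton_floor between -0.083 and 0.083 m and z of each of shoe1, cap1, shoe2, cap2, shoe3, cap3, shoe4, cap4 in the frame of carton_floor below 0.09 m and x of cap1 in the frame of carton_floor between -0.093 and 0.093 m and y of cap1 in the frame of carton_floor between -0.083 and 0.083 m and x of shoe2 in the frame of carton_floor between -0.093 and 0.093 m and y of shoe2 in the frame of carton_floor between -0.083 and 0.083 m and x of cap2 in the frame of carton_floor between -0.093 and 0.093 m and y of cap2 in the frame of carton_floor between -0.083 and 0.083 m and x of shoe3 in the frame of carton_floor between -0.093 and 0.093 m and y of shoe3 in the frame of carton_floor between -0.083 and 0.083 m and x of cap3 in the frame of carton_floor between -0.093 and 0.093 m and y of cap3 in the frame of carton_floor between -0.083 and 0.083 m and x of shoe4 in the frame of carton_floor between -0.093 and 0.093 m and y of shoe4 in the frame of carton_floor between -0.083 and 0.083 m and x of cap4 in the frame of carton_floor between -0.093 and 0.093 m and y of cap4 in the frame of carton_floor between -0.083 and 0.083 m and value of joint each of flap_near, flap_far, flap_long above 0.6 rad), for 0.2 s.
3. both short side flaps are folded down while the long flap is still open (value of joint each of flap_near, flap_far below 0.17 rad and value of joint flap_long above 0.6 rad), for 0.2 s.
4. the long flap is folded down over the short ones (value of joint flap_long below 0.15 rad and value of joint each of flap_near, flap_far below 0.17 rad), for 0.2 s.
At the end, for the whole second after the job is handed in: Every casting is at rest in the carton, below its rim; the carton is within 8 mm of the deck; short flaps within 0.17 rad, long flap within 0.15 rad of flat; the sweeper stands upright (0.1 rad), released, on its red tray's floor, within 20 mm of its middle each way (all of step 4 and x of shoe1 in the frame of carton_floor between -0.093 and 0.093 m and y of shoe1 in the frame of carton_floor between -0.083 and 0.083 m and z of each of shoe1, cap1, shoe2, cap2, shoe3, cap3, shoe4, cap4 in the frame of carton_floor below 0.09 m and x of cap1 in the frame of carton_floor between -0.093 and 0.093 m and y of cap1 in the frame of carton_floor between -0.083 and 0.083 m and x of shoe2 in the frame of carton_floor between -0.093 and 0.093 m and y of shoe2 in the frame of carton_floor between -0.083 and 0.083 m and x of cap2 in the frame of carton_floor between -0.093 and 0.093 m and y of cap2 in the frame of carton_floor between -0.083 and 0.083 m and x of shoe3 in the frame of carton_floor between -0.093 and 0.093 m and y of shoe3 in the frame of carton_floor between -0.083 and 0.083 m and x of cap3 in the frame of carton_floor between -0.093 and 0.093 m and y of cap3 in the frame of carton_floor between -0.083 and 0.083 m and x of shoe4 in the frame of carton_floor between -0.093 and 0.093 m and y of shoe4 in the frame of carton_floor between -0.083 and 0.083 m and x of cap4 in the frame of carton_floor between -0.093 and 0.093 m and y of cap4 in the frame of carton_floor between -0.083 and 0.083 m and value of joint carton below 0.008 m and x of sweeper in the frame of sweeper_tray between -0.02 and 0.02 m and y of sweeper in the frame of sweeper_tray between -0.02 and 0.02 m and angle between sweeper's own z axis and vertical below 0.1 rad and z of sweeper in the frame of sweeper_tray below 0.012 m and linear speed of each of shoe1, cap1, shoe2, cap2, shoe3, cap3, shoe4, cap4, sweeper below 0.02 m/s); the robot touches nothing.
It fails at once if the fingers handle a casting (contact force between the fingers and shoe1 above 1 N or contact force between the fingers and cap1 above 1 N or contact force between the fingers and shoe2 above 1 N or contact force between the fingers and cap2 above 1 N or contact force between the fingers and shoe3 above 1 N or contact force between the fingers and cap3 above 1 N or contact force between the fingers and shoe4 above 1 N or contact force between the fingers and cap4 above 1 N).
It fails at once if a bystander is moved by more than 30 mm (distance of any of coupling, flange, oil_bottle, grease_can, valve_body, wrench, tape_roll from where it was at the start of the episode above 0.03 m).
Of shoe1, cap1, shoe2, cap2, shoe3, cap3, shoe4, cap4 only 4 to 7 are there at a start; the rules pass over those that are not, and their reading is None.
At some moment in a run one of shoe1, cap1, shoe2, cap2, shoe3, cap3, shoe4, cap4 may be knocked a few centimetres aside while the robot is not near it.
It also fails if it takes over 184 s, if anything falls off the work surface, if the arm or the gripper's body presses on something with over 40 N, if the wrist force passes 120 N, or if a joint passes its speed limit or range.

## Working session

There is one attempt and no reset: what is moved stays moved. The work goes in short steps, Python scripts to look and compute and a tool call to move; the robot and the scene stay as the last step left them, time stands still between calls to the robot, and variables do not carry over. Pictures are saved under pics/ and viewed, at most 14 in all, crops included, and the job is handed in when it is done.

Besides the shell and the picture viewer there is one more tool, called after "Emit:" by a JSON object that holds its "name" and its "arguments". send_rows: Moves the arm, as the interface text tells. Shift numbers are shares of 0.2 m and turn numbers shares of 90 degrees, none past 1 either way. Its arguments: {"type":"object","properties":{"plan":{"type":"array","items":{"type":"object","properties":{"linear":{"type":"array","items":{"type":"number","minimum":-1,"maximum":1}},"twist":{"type":"array","items":{"type":"number","minimum":-1,"maximum":1}},"fingers":{"type":"number"}}}},"squeeze":{"type":"number"}},"required":["plan"]}

```bash
ls; mkdir -p pics
python3 - <<'E'
from rig import arm
import cv2, numpy as np
s=arm.get_state(); print({k:np.round(v,3) for k,v in s.items()})
for c in ("top","side"):
    p=arm.camera(c); cv2.imwrite(f"pics/{c}0.png",p["image"][:,:,::-1])
    print(c,np.round(p["mtx"],1).tolist(),np.round(p["rvec"],3),np.round(p["tvec"],3))
    for q in ["station","deck_middle","carton_floor","sweeper","sweeper_tray","flap_near","flap_far","flap_long","shoe1","cap1","coupling","flange","oil_bottle","grease_can","valve_body","wrench","tape_roll"]:
        print(q,[(np.round(d["position"],3).tolist(),round(d["conf"],2)) for d in arm.place_of(p,q)])
E
```

```text
pics
{'t': np.float64(0.0), 'joint_pos': array([ 1.183,  0.384,  0.016,  1.371, -0.006,  1.388, -0.046]), 'qd': array([0.002, 0.001, 0.002, 0.   , 0.002, 0.001, 0.001]), 'effort': array([-0.0000e+00, -6.2760e+01,  8.4400e-01, -3.7182e+01,  1.7000e-02,
        1.4000e-02, -0.0000e+00]), 'eef_pos': array([ 0.199, -0.592,  0.23 ]), 'eef_rot': array([-3.098e+00, -5.080e-01,  1.000e-03]), 'ft_force': array([-0.065,  0.053, -0.406]), 'moment': array([-0.019, -0.067,  0.008]), 'grip_force': np.float64(0.0), 'finger_gap': np.float64(0.996)}
top [[529.5, 0.0, 283.3], [0.0, 529.5, 209.5], [0.0, 0.0, 1.0]] [ 2.124 -2.154  0.188] [-0.037  0.536  1.443]
station [([0.554, -0.138, 0.002], 0.83)]
deck_middle [([0.556, 0.014, 0.116], 0.62)]
carton_floor [([0.552, -0.257, 0.009], 0.77), ([0.766, 0.096, -0.004], 0.31)]
sweeper [([0.434, 0.329, 0.008], 0.9)]
sweeper_tray [([0.437, 0.329, -0.0], 0.71), ([0.314, 0.139, 0.007], 0.68)]Traceback (most recent call last):
  File "<stdin>", line 8, in <module>
ValueError: it knows: cap, carton_floor, coupling, deck_middle, flange, grease_can, oil_bottle, shoe, station, sweeper, sweeper_tray, tape_roll, valve_body, wrench
```

Run:
```python
from rig import arm
import cv2, numpy as np
for c in ("top","side"):
    p=arm.camera(c); cv2.imwrite(f"pics/{c}0.png",p["image"][:,:,::-1])
    print(c,np.round(p["rvec"],3),np.round(p["tvec"],3))
    for q in ["station","deck_middle","carton_floor","sweeper","sweeper_tray","shoe","cap","coupling","flange","oil_bottle","grease_can","valve_body","wrench","tape_roll"]:
        print(q,[(np.round(d["position"],3).tolist(),round(d["conf"],2)) for d in arm.place_of(p,q)])
```

```text
top [ 2.124 -2.154  0.188] [-0.037  0.536  1.443]
station [([0.556, -0.138, 0.005], 0.87)]
deck_middle []
carton_floor [([0.552, -0.255, 0.005], 0.96)]
sweeper [([0.435, 0.328, 0.009], 0.61)]
sweeper_tray [([0.439, 0.324, -0.003], 0.67), ([0.283, 0.373, -0.001], 0.65), ([0.313, 0.143, 0.009], 0.57), ([0.744, -0.215, -0.002], 0.49)]
shoe [([0.607, 0.108, 0.117], 0.75), ([0.518, 0.06, 0.113], 0.62), ([0.557, 0.014, 0.115], 0.47)]
cap [([0.602, -0.003, 0.112], 0.85), ([0.516, -0.002, 0.115], 0.67), ([0.506, -0.065, 0.116], 0.55)]
coupling [([0.619, 0.352, 0.007], 0.68)]
flange [([0.397, -0.324, -0.001], 0.82), ([0.77, -0.025, 0.002], 0.72), ([0.765, 0.093, -0.003], 0.7)]
oil_bottle [([0.762, 0.092, -0.004], 0.78)]
grease_can [([0.769, -0.029, -0.001], 0.77)]
valve_body [([0.775, 0.216, -0.004], 0.78), ([0.552, -0.257, 0.008], 0.51)]
wrench [([0.743, -0.218, 0.001], 0.56), ([0.44, 0.326, 0.001], 0.42)]
tape_roll [([0.505, -0.432, 0.0], 0.71), ([0.769, -0.027, -0.002], 0.57)]
side [ 0.656 -2.685  1.119] [0.438 0.272 1.216]
station [([0.556, -0.135, -0.003], 0.81)]
deck_middle [([0.558, 0.
[... 371 characters left out ...]
([0.609, 0.106, 0.115], 0.73), ([0.553, -0.26, 0.012], 0.35), ([0.557, -0.138, 0.0], 0.29), ([0.398, -0.327, 0.002], 0.28), ([0.437, 0.327, 0.004], 0.17)]
cap [([0.515, -0.003, 0.115], 0.93), ([0.6, -0.002, 0.12], 0.78), ([0.509, -0.067, 0.114], 0.58), ([0.435, 0.328, 0.007], 0.3)]
coupling [([0.619, 0.351, 0.005], 0.77)]
flange [([0.398, -0.322, 0.002], 0.82), ([0.744, -0.219, 0.001], 0.26), ([0.439, 0.327, 0.005], 0.16)]
oil_bottle [([0.762, 0.09, 0.003], 0.89)]
grease_can [([0.77, -0.028, 0.002], 0.63)]
valve_body [([0.776, 0.214, -0.002], 0.73), ([0.436, 0.325, 0.005], 0.26)]
wrench [([0.745, -0.217, 0.001], 0.41), ([0.599, -0.002, 0.119], 0.19)]
tape_roll [([0.507, -0.435, -0.0], 0.64)]
```

View pics/top0.png

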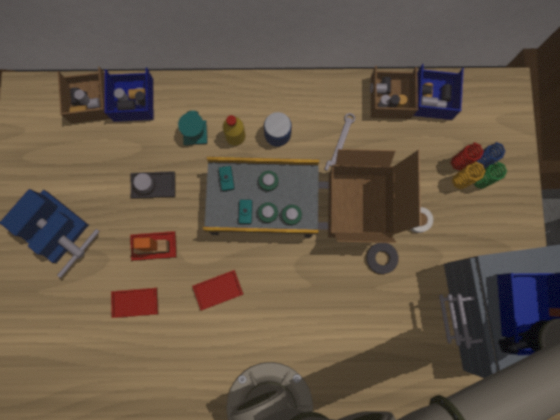

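View pics/side0.png

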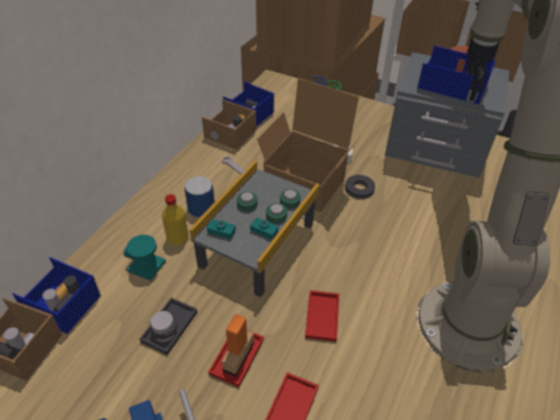

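```bash
cat > h.py <<'E'
from rig import arm
import cv2, numpy as np
from scipy.spatial.transform import Rotation as R
def cloud(c):
    p=arm.camera(c); z=p["range_z"]; K=p["mtx"]
    v,u=np.mgrid[:420,:560]
    P=np.stack([(u-K[0,2])/K[0,0]*z,(v-K[1,2])/K[1,1]*z,z],-1)
    Rm=R.from_rotvec(np.ravel(p["rvec"])).as_matrix()
    W=(P-np.ravel(p["tvec"]))@Rm; W[z==0]=np.nan
    return p,W
def box(m,W,lo,hi):
    return W[m&np.all((W>lo)&(W<hi),-1)]
def hsv(p): return cv2.cvtColor(p["image"],cv2.COLOR_RGB2HSV)
def rect(pts):
    (c,s,a)=cv2.minAreaRect((pts[:,:2]*1000).astype(np.float32)); return np.round(c,1),np.round(s,1),round(a,1)
def st():
    s=arm.get_state(); r=R.from_rotvec(s["eef_rot"]).as_matrix()
    print("t",round(float(s["t"]),2),"tcp",np.round(s["eef_pos"],4),"yaw",round(float(np.degrees(np.arctan2(r[1,0],r[0,0]))),1),"tilt",np.round(r[:,2],3),"F",np.round(s["ft_force"],1),"gap",round(float(s["finger_gap"]),3),"grip",round(float(s["grip_force"]),1),"q",np.round(s["joint_pos"],2))
    return s
E
python3 - <<'E'
from h import *
st()
for c in("top","side"):
    p,W=cloud(c);H=hsv(p);h,s,v=[H[...,i] for i in range(3)]
    ye=(h>15)&(h<32)&(s>150)&(v>90)
    g=box(ye,W,[.4,-.2,.135],[.7,.2,.155]);print(c,"guards",len(g),np.nanmean(g,0))
    for side in(g[g[:,0]<.556],g[g[:,0]>.556]):
        print(rect(side),side[:,2].max(), np.polyfit(side[:,1],side[:,0],1))
    red=((h<6)|(h>174))&(s>150)
    print("tray",rect(box(red,W,[.35,.25,.004],[.55,.42,.025])))
    org=(h<14)&(s>120)
    o=box(org,W,[.35,.25,.12],[.55,.42,.16]);print("handle",rect(o),o[:,2].max())
    b=box(np.ones_like(red),W,[.38,.26,.035],[.5,.4,.06]);print("board",rect(b))
    d=box(v>0,W,[.48,-.13,.105],[.64,.15,.122]);print("deck z",np.median(d[:,2]),"ymin/max",np.percentile(d[:,1],[.5,99.5]))
    cw=box(v>0,W,[.5,-.2,.09],[.61,-.14,.11]);print("wall",len(cw),np.percentile(cw[:,1],[2,50,98]) if len(cw) else 0)
    lf=box(v>0,W,[.5,-.42,.13],[.61,-.3,.3]); print("long", len(lf), np.polyfit(lf[:,2],lf[:,1],1), lf[:,2].max())
    for n,lo,hi in(("near",.4,.48),("far",.64,.72)):
        f=box(v>0,W,[lo,-.31,.12],[hi,-.18,.2]); 
        if len(f)>20: print(n,len(f),np.polyfit(f[:,2],f[:,0],1),f[:,2].max(),np.percentile(f[:,0],[2,98]))
E
```

```text
t 1.8 tcp [ 0.1995 -0.5923  0.2313] yaw 18.6 tilt [ 0.  0. -1.] F [-0.3  1.2 -0.3] gap 1.002 grip 0.0 q [ 1.18  0.38  0.02  1.37 -0.01  1.39 -0.05]
top guards 697 [0.56409863 0.01329582 0.14522765]
(array([466. ,  18.1]), array([296.7,   8. ]), 87.9) 0.15356000057890046 [0.03820749 0.46475821]
(array([653.7,   9.8]), array([294.9,   9.8]), 87.8) 0.1534922667814132 [0.03929797 0.65296185]
tray (array([441.4, 325.6]), array([ 72.7, 124.5]), 3.9)
handle (array([436.9, 324.6]), array([29. , 43.5]), 2.4) 0.14750841116425142
board (array([436.4, 325.3]), array([31.8, 89.4]), 3.0)
deck z 0.11615335383518645 ymin/max [-0.12868475  0.14942583]
wall 72 [-0.18014921 -0.17556679 -0.17269985]
long 1051 [-0.14692761 -0.32412964] 0.28785333875991037
near 436 [-0.46237668  0.51220828] 0.18353848314284615 [0.42622211 0.45673846]
far 690 [0.36327467 0.6010664 ] 0.18636171599697035 [0.64442916 0.66990942]
side guards 753 [0.55706152 0.02492595 0.14273347]
(array([465.5,  18.5]), array([298. ,   9.7]), 87.8) 0.14873320211352156 [0.03785459 0.46422844]
(array([653.7,  13.7]), array([295.6,  11.8]), 88.0) 0.14868292136679692 [0.04038869 0.6521946 ]
tray (array([440.1, 328.2]), array([ 74. , 126.7]), 3.0)
handle (array([435.3, 327.7]), array([28.6, 45.9]), 4.6) 0.14311481506328863
board (array([434.8, 327.2]), array([32.7, 91.7]), 2.0)
deck z 0.11450898846404065 ymin/max [-0.12873609  0.14922509]
wall 141 [-0.17922211 -0.17409247 -0.16844496]
long 1768 [-0.14707825 -0.32382863] 0.28244975923713117
near 60 [-0.49860087  0.5167895 ] 0.18189052070175554 [0.4261806  0.45554572]
far 599 [0.36458237 0.60192866] 0.18316659897277818 [0.6445814  0.66915971]
```

Emit:
{"name": "send_rows", "arguments": {"plan": [{"linear": [0,0,-0.6],"twist": [0,0,0.231],"fingers": 0},{"linear": [0,0,-0.6],"twist": [0,0,0.231],"fingers": 0},{"linear": [0,0,-0.6],"twist": [0,0,0.231],"fingers": 0}]}}

```text
t: 2.2
eef_pos: [0.1997, -0.5932, 0.3571]
eef_rot: [3.134, -0.069, 0.004]
ft_force: [-0.3, 0.0, 0.1]
finger_gap: 0.513
grip_force: 0.0
```

Emit:
{"name": "send_rows", "arguments": {"plan": [{"linear": [0.95,-0.95,0],"twist": [0,0,0],"fingers": 0},{"linear": [0.95,-0.95,0],"fingers": 0},{"linear": [0.95,-0.95,0],"fingers": 0},{"linear": [0.95,-0.95,0],"fingers": 0},{"linear": [0.95,-0.95,0],"fingers": 0}]}}

```text
invalid input
```

```bash
cat >> h.py <<'E'
O=np.array([.5535,-.136,0]); YS=np.radians(-2.2)
S=R.from_euler("z",YS).as_matrix()
def ss():
    s=st(); print("station mm",np.round((S.T@(s["eef_pos"]-O))*1000,1)); return s
E
python3 -c "from h import *; ss()"
```

```text
t 2.2 tcp [ 0.1997 -0.5932  0.3571] yaw -2.5 tilt [ 0.003 -0.007 -1.   ] F [-0.3  0.   0.1] gap 0.513 grip 0.0 q [ 1.14  0.36  0.08  1.12 -0.03  1.65 -0.4 ]
station mm [-336.  -470.4  357.1]
```

Emit:
{"name": "send_rows", "arguments": {"plan": [{"linear": [0.95,-0.95,0],"twist": [0,0,0],"fingers": 0},{"linear": [0.95,-0.95,0],"twist": [0,0,0],"fingers": 0},{"linear": [0.95,-0.95,0],"twist": [0,0,0],"fingers": 0},{"linear": [0.95,-0.95,0],"twist": [0,0,0],"fingers": 0},{"linear": [0.95,-0.95,0],"twist": [0,0,0],"fingers": 0}]}}

```text
t: 2.7
eef_pos: [0.384, -0.4208, 0.3516]
eef_rot: [3.141, -0.06, 0.001]
ft_force: [1.4, 0.8, 0.6]
finger_gap: -0.003
grip_force: 0.0
```

Emit:
{"name": "send_rows", "arguments": {"plan": [{"linear": [0.75,-0.9,0],"twist": [0,0,0],"fingers": 0},{"linear": [0.75,-0.9,0],"twist": [0,0,0],"fingers": 0},{"linear": [0.75,-0.9,0],"twist": [0,0,0],"fingers": 0},{"linear": [0.75,-0.9,0],"twist": [0,0,0],"fingers": 0},{"linear": [0.75,-0.9,0],"twist": [0,0,0],"fingers": 0}]}}

```text
t: 3.2
eef_pos: [0.5417, -0.2443, 0.3514]
eef_rot: [-3.14, 0.054, -0.001]
ft_force: [0.4, -0.2, 0.2]
finger_gap: 0.002
grip_force: 0.0
```

```bash
python3 -c "from h import *; ss()"
```

```text
t 3.2 tcp [ 0.5417 -0.2443  0.3514] yaw -2.0 tilt [ 0.001  0.001 -1.   ] F [ 0.4 -0.2  0.2] gap 0.002 grip 0.0 q [ 0.51  0.3  -0.19  1.22  0.06  1.62 -1.28]
station mm [  -7.6 -108.7  351.4]
```

Emit:
{"name": "send_rows", "arguments": {"plan": [{"linear": [0,0,0.9],"twist": [0,0,0],"fingers": 0},{"linear": [0,0,0.9],"twist": [0,0,0],"fingers": 0},{"linear": [0,0,0.9],"twist": [0,0,0],"fingers": 0},{"linear": [0,0,0.9],"twist": [0,0,0],"fingers": 0}]}}

```text
t: 3.6
eef_pos: [0.5377, -0.2474, 0.1671]
eef_rot: [-3.139, 0.059, 0.007]
ft_force: [-0.0, -0.2, -0.4]
finger_gap: -0.002
grip_force: 0.0
```

Emit:
{"name": "send_rows", "arguments": {"plan": [{"linear": [0,0,0.25],"twist": [0,0,0],"fingers": 0},{"linear": [0,0,0.47],"twist": [0,0,0],"fingers": 0},{"linear": [0,-0.1,0.47],"twist": [0,0,0],"fingers": 0},{"linear": [0,-0.2,0.47],"twist": [0,0,0],"fingers": 0}]}}

```text
t: 4.0
eef_pos: [0.5396, -0.2081, 0.0751]
eef_rot: [-3.14, 0.062, 0.006]
ft_force: [1.3, 0.2, 1.3]
finger_gap: -0.001
grip_force: 0.0
```

Emit:
{"name": "send_rows", "arguments": {"plan": [{"linear": [0,-0.06,0],"twist": [0,0,0],"fingers": 0},{"linear": [0,-0.1,0],"twist": [0,0,0],"fingers": 0},{"linear": [0,-0.14,0],"twist": [0,0,0],"fingers": 0},{"linear": [0,-0.18,0],"twist": [0,0,0],"fingers": 0}]}}

```text
t: 4.4
eef_pos: [0.5426, -0.1735, 0.0777]
eef_rot: [3.14, -0.063, 0.001]
ft_force: [1.3, -4.8, -1.2]
finger_gap: -0.003
grip_force: 2.0
```

```bash
python3 -c "from h import *; ss()"
```

```text
t 4.4 tcp [ 0.5426 -0.1735  0.0777] yaw -2.3 tilt [ 0.001 -0.001 -1.   ] F [ 1.3 -4.8 -1.2] gap -0.003 grip 2.0 q [ 0.43  0.4  -0.22  1.71  0.1   1.04 -1.44]
station mm [ -9.5 -37.9  77.7]
```

Now in contact; push on about 20 mm in small steps.

Emit:
{"name": "send_rows", "arguments": {"plan": [{"linear": [0,-0.03,0],"twist": [0,0,0],"fingers": 0},{"linear": [0,-0.06,0],"twist": [0,0,0],"fingers": 0},{"linear": [0,-0.08,0],"twist": [0,0,0],"fingers": 0},{"linear": [0,-0.08,0],"twist": [0,0,0],"fingers": 0}]}}

```text
t: 4.8
eef_pos: [0.5433, -0.1552, 0.0775]
eef_rot: [-3.14, 0.058, -0.0]
ft_force: [-0.2, 0.2, 0.0]
finger_gap: -0.001
grip_force: 0.0
```

Emit:
{"name": "send_rows", "arguments": {"plan": [{"linear": [0,-0.02,0],"twist": [0,0,0],"fingers": 0},{"linear": [0,-0.02,0],"twist": [0,0,0],"fingers": 0}]}}

```text
t: 5.0
eef_pos: [0.5433, -0.1532, 0.0775]
eef_rot: [3.14, -0.061, 0.001]
ft_force: [0.7, -6.3, -0.0]
finger_gap: 0.002
grip_force: 2.8
```

Run:
```python
from h import *
ss()
p,W=cloud("side")
print([(np.round(S.T@(np.array(d["position"])-O),4),d["conf"]) for d in arm.place_of(p,"carton_floor")])
```

```text
t 5.0 tcp [ 0.5433 -0.1532  0.0775] yaw -2.2 tilt [ 0.    -0.001 -1.   ] F [ 0.7 -6.3 -0. ] gap 0.002 grip 2.8 q [ 0.4   0.39 -0.23  1.73  0.1   1.04 -1.47]
station mm [ -9.6 -17.6  77.5]
[(array([ 0.0025, -0.0841,  0.0123]), 0.65)]
```

Emit:
{"name": "send_rows", "arguments": {"plan": [{"linear": [0,-0.02,0],"twist": [0,0,0],"fingers": 0},{"linear": [0,-0.03,0],"twist": [0,0,0],"fingers": 0},{"linear": [0,-0.03,0],"twist": [0,0,0],"fingers": 0}]}}

```text
t: 5.4
eef_pos: [0.5432, -0.153, 0.0776]
eef_rot: [3.134, -0.069, 0.002]
ft_force: [1.8, -19.9, -3.2]
finger_gap: -0.001
grip_force: 9.7
```

```bash
python3 -c "from h import *; ss()"
```

```text
t 5.4 tcp [ 0.5432 -0.153   0.0776] yaw -2.5 tilt [ 0.001 -0.007 -1.   ] F [  1.8 -19.9  -3.2] gap -0.001 grip 9.7 q [ 0.4   0.39 -0.22  1.73  0.11  1.03 -1.48]
station mm [ -9.6 -17.4  77.6]
```

Emit:
{"name": "send_rows", "arguments": {"plan": [{"linear": [0,0.12,0],"twist": [0,0,0],"fingers": 0},{"linear": [0,0.15,-0.25],"twist": [0,0,0],"fingers": 0},{"linear": [0,0.15,-0.5],"twist": [0,0,0],"fingers": 0},{"linear": [0,0.15,-0.75],"twist": [0,0,0],"fingers": 0},{"linear": [0,0.15,-1],"twist": [0,0,0],"fingers": 0.3}]}}

```text
t: 5.9
eef_pos: [0.5419, -0.1751, 0.2789]
eef_rot: [-3.14, 0.058, 0.001]
ft_force: [0.9, -1.1, -0.1]
finger_gap: 0.156
grip_force: 0.0
```

Emit:
{"name": "send_rows", "arguments": {"plan": [{"linear": [-0.3,-1,-0.3],"twist": [0,0,-0.46],"fingers": 1},{"linear": [-0.3,-1,-0.3],"twist": [0,0,-0.46],"fingers": 1},{"linear": [-0.3,-1,-0.3],"twist": [0,0,-0.46],"fingers": 1},{"linear": [-0.3,-1,-0.3],"twist": [0,0,-0.46],"fingers": 1},{"linear": [-0.3,-1,-0.3],"twist": [0,0,-0.46],"fingers": 1}]}}

```text
t: 6.4
eef_pos: [0.4885, 0.0328, 0.339]
eef_rot: [-2.951, -1.076, -0.004]
ft_force: [0.5, 0.7, 0.5]
finger_gap: 0.991
grip_force: 0.0
```

```bash
cat >> h.py <<'E'
def to(x,y,z,yaw):
    s=st(); r=R.from_rotvec(s["eef_rot"])
    d=r.as_matrix().T@(np.array([x,y,z])-s["eef_pos"])
    t=R.from_euler("z",np.radians(yaw)).as_matrix()@np.diag([1,-1,-1])
    w=(r.inv()*R.from_matrix(t)).as_rotvec()
    print("linear",np.round(d/.2,3),"twist",np.round(w/(np.pi/2),3))
E
python3 -c "from h import *; to(.436,.327,.30,93)"
```

```text
t 6.4 tcp [0.4885 0.0328 0.339 ] yaw 40.1 tilt [ 0.002  0.002 -1.   ] F [0.5 0.7 0.5] gap 0.991 grip 0.0 q [ 0.28  0.08 -0.44  1.51  0.03  1.55 -1.03]
linear [ 0.745 -1.295  0.197] twist [ 0.001 -0.002 -0.588]
```

Emit:
{"name": "send_rows", "arguments": {"plan": [{"linear": [0.55,-1,0],"twist": [0,0,-0.44],"fingers": 1},{"linear": [0.55,-1,0],"twist": [0,0,-0.44],"fingers": 1},{"linear": [0.55,-1,0],"twist": [0,0,-0.44],"fingers": 1},{"linear": [0.55,-1,0],"twist": [0,0,-0.44],"fingers": 1},{"linear": [0.55,-1,0],"twist": [0,0,-0.44],"fingers": 1}]}}

```text
t: 6.9
eef_pos: [0.4458, 0.2554, 0.3372]
eef_rot: [-2.414, -2.008, -0.001]
ft_force: [0.4, 0.5, -0.6]
finger_gap: 0.996
grip_force: 0.0
```

```bash
python3 -c "from h import *; to(.436,.327,.25,93)"
```

```text
t 6.9 tcp [0.4458 0.2554 0.3372] yaw 79.5 tilt [-0.001  0.002 -1.   ] F [ 0.4  0.5 -0.6] gap 0.996 grip 0.0 q [ 0.01  0.16 -0.67  1.45  0.1   1.56 -0.85]
linear [ 0.342 -0.113  0.437] twist [-0.001 -0.001 -0.15 ]
```

Emit:
{"name": "send_rows", "arguments": {"plan": [{"linear": [0.342,-0.113,0.3],"twist": [0,0,-0.15],"fingers": 1},{"linear": [0.342,-0.113,0.437],"twist": [0,0,-0.15],"fingers": 1},{"linear": [0.342,-0.113,0.437],"twist": [0,0,-0.15],"fingers": 1},{"linear": [0.342,-0.113,0.437],"twist": [0,0,-0.15],"fingers": 1}]}}

```text
t: 7.3
eef_pos: [0.4378, 0.3223, 0.2475]
eef_rot: [-2.173, -2.266, 0.007]
ft_force: [-0.1, -0.6, -0.3]
finger_gap: 0.999
grip_force: 0.0
```

Run:
```python
from h import *
s=st(); r=R.from_rotvec(s["eef_rot"]).as_matrix(); e=s["eef_pos"]
p=arm.camera("wrist"); z=p["range_z"]; K=p["mtx"]; T=p["hand_eye"]
v,u=np.mgrid[:420,:560]
P=np.stack([(u-K[0,2])/K[0,0]*z,(v-K[1,2])/K[1,1]*z,z],-1)
W=(P@T[:3,:3].T+T[:3,3])@r.T+e; W[z==0]=np.nan
cv2.imwrite("pics/w1.png",p["image"][:,:,::-1])
H=hsv(p);h,sa,va=[H[...,i] for i in range(3)]
o=box(sa>=0,W,[.38,.27,.13],[.5,.39,.15]);print(len(o)); print(rect(o), np.median(o[:,2]))
o=box(sa>=0,W,[.38,.27,.035],[.5,.39,.06]);print(len(o)); print(rect(o) if len(o) else 0)
to(.436,.327,.084,93)
```

```text
t 7.3 tcp [0.4378 0.3223 0.2475] yaw 92.4 tilt [-0.005 -0.002 -1.   ] F [-0.1 -0.6 -0.3] gap 0.999 grip 0.0 q [-0.1   0.28 -0.73  1.54  0.18  1.4  -0.8 ]
1515
(array([436.1, 327.8]), array([27.6, 42.8]), 3.0) 0.13956074818032183
637
(array([435.1, 356.8]), array([31.9, 30.4]), 3.6)
t 7.35 tcp [0.4394 0.3216 0.2495] yaw 92.3 tilt [-0.002 -0.001 -1.   ] F [ 0.7 -0.3  1.5] gap 0.996 grip 0.0 q [-0.1   0.28 -0.73  1.54  0.18  1.4  -0.8 ]
linear [ 0.028 -0.014  0.827] twist [-0.001  0.    -0.008]
```

Emit:
{"name": "send_rows", "arguments": {"plan": [{"linear": [0.03,-0.015,0.25],"twist": [0,0,-0.008],"fingers": 1},{"linear": [0.03,-0.015,0.5],"twist": [0,0,-0.008],"fingers": 1},{"linear": [0.03,-0.015,0.7],"twist": [0,0,-0.008],"fingers": 1},{"linear": [0.03,-0.015,0.83],"twist": [0,0,-0.008],"fingers": 1},{"linear": [0.03,-0.015,0.83],"twist": [0,0,-0.008],"fingers": 1}]}}

```text
t: 7.85
eef_pos: [0.4367, 0.325, 0.0819]
eef_rot: [-2.166, -2.275, 0.007]
ft_force: [-0.1, -0.5, 0.4]
finger_gap: 1.001
grip_force: 0.0
```

Emit:
{"name": "send_rows", "arguments": {"plan": [{"linear": [0,0,0],"twist": [0,0,0],"fingers": 0},{"linear": [0,0,0],"twist": [0,0,0],"fingers": 0},{"linear": [0,0,0],"twist": [0,0,0],"fingers": 0},{"linear": [0,0,0],"twist": [0,0,0],"fingers": 0},{"linear": [0,0,0],"twist": [0,0,0],"fingers": 0}], "squeeze": 70}}

```text
t: 8.35
eef_pos: [0.4371, 0.3282, 0.0852]
eef_rot: [2.161, 2.279, 0.003]
ft_force: [-1.5, -1.8, 8.2]
finger_gap: 0.317
grip_force: 68.4
```

```bash
python3 -c "from h import *; st()"
```

```text
t 8.35 tcp [0.4371 0.3282 0.0852] yaw 93.0 tilt [ 0.002  0.001 -1.   ] F [-1.5 -1.8  8.2] gap 0.317 grip 68.4 q [-0.15  0.42 -0.69  1.75  0.3   1.07 -0.89]
```

Emit:
{"name": "send_rows", "arguments": {"plan": [{"linear": [0,0,-0.2],"twist": [0,0,0],"fingers": 0},{"linear": [0,0,-0.45],"twist": [0,0,0],"fingers": 0},{"linear": [0,0,-0.7],"twist": [0,0,0],"fingers": 0},{"linear": [0,0,-0.95],"twist": [0,0,0],"fingers": 0},{"linear": [0,0,-1],"twist": [0,0,0],"fingers": 0}]}}

```text
t: 8.85
eef_pos: [0.4377, 0.3297, 0.2904]
eef_rot: [2.16, 2.278, 0.015]
ft_force: [-0.1, 1.2, -2.5]
finger_gap: 0.323
grip_force: 69.7
```

Emit:
{"name": "send_rows", "arguments": {"plan": [{"linear": [-0.2,0,0],"twist": [0,0,0.09],"fingers": 0},{"linear": [-0.4,0.1,0],"twist": [0,0,0.18],"fingers": 0},{"linear": [-0.5,0.2,0],"twist": [0,0,0.27],"fingers": 0},{"linear": [-0.6,0.2,0],"twist": [0,0,0.36],"fingers": 0},{"linear": [-0.6,0.2,0],"twist": [0,0,0.45],"fingers": 0}]}}

```text
t: 9.35
eef_pos: [0.4839, 0.206, 0.2825]
eef_rot: [2.824, 1.374, -0.003]
ft_force: [-0.4, -0.3, -2.5]
finger_gap: 0.319
grip_force: 69.6
```

```bash
cat >> h.py <<'E'
def tos(a,b,z,yaw=-2.2):
    w=O+S@np.array([a,b,z]); to(*w,yaw)
def castings():
    for c in("top","side"):
        p=arm.camera(c)
        for q in("shoe","cap"):
            print(c,q,[(np.round(S.T@(np.array(d["position"])-O)*1000).astype(int).tolist(),round(d["conf"],2)) for d in arm.place_of(p,q)])
    return p
E
python3 -c "from h import *; castings(); tos(-.042,.275,.28)"
```

```text
top shoe [([46, 247, 116], 0.69), ([-44, 192, 114], 0.54)]
top cap [([-49, 66, 115], 0.83), ([46, 137, 113], 0.68), ([-44, 132, 112], 0.56)]
side shoe [([45, 244, 113], 0.8), ([-45, 190, 118], 0.71), ([1, 152, 115], 0.47)]
side cap [([-46, 67, 113], 0.88), ([42, 134, 118], 0.54), ([-87, 343, 200], 0.32)]
t 9.65 tcp [0.4824 0.2107 0.2834] yaw 52.8 tilt [-0.  0. -1.] F [-0.3  0.2 -2.4] gap 0.321 grip 69.6 q [ 0.03  0.19 -0.59  1.53  0.11  1.45 -1.21]
linear [-0.16   0.371  0.017] twist [-0.     0.     0.611]
```

Emit:
{"name": "send_rows", "arguments": {"plan": [{"linear": [-0.1,0.1,0],"twist": [0,0,0.08],"fingers": 0},{"linear": [-0.16,0.25,0],"twist": [0,0,0.16],"fingers": 0},{"linear": [-0.16,0.371,0],"twist": [0,0,0.24],"fingers": 0},{"linear": [-0.16,0.371,0],"twist": [0,0,0.32],"fingers": 0},{"linear": [-0.16,0.371,0],"twist": [0,0,0.4],"fingers": 0}]}}

```text
t: 10.15
eef_pos: [0.5226, 0.1392, 0.2831]
eef_rot: [-3.109, -0.447, 0.001]
ft_force: [0.1, -0.1, -2.0]
finger_gap: 0.321
grip_force: 69.6
```

Emit:
{"name": "send_rows", "arguments": {"plan": [{"linear": [0,0,0],"twist": [0,0,0.07],"fingers": 0},{"linear": [0,0,0],"twist": [0,0,0.14],"fingers": 0},{"linear": [0,0,0],"twist": [0,0,0.211],"fingers": 0},{"linear": [0,0,0],"twist": [0,0,0.211],"fingers": 0}]}}

```text
t: 10.55
eef_pos: [0.5221, 0.1401, 0.2835]
eef_rot: [-3.141, 0.065, 0.0]
ft_force: [0.6, 0.6, -2.8]
finger_gap: 0.321
grip_force: 69.7
```

Run:
```python
from h import *
ss()
p,W=cloud("side"); H=hsv(p); h,s,v=[H[...,i] for i in range(3)]
cv2.imwrite("pics/s1.png",p["image"][:,:,::-1])
tos(-.042,.275,.198)
```

```text
t 10.55 tcp [0.5221 0.1401 0.2835] yaw -2.4 tilt [-0.  0. -1.] F [ 0.6  0.6 -2.8] gap 0.321 grip 69.7 q [ 0.04  0.21 -0.44  1.5   0.09  1.45 -2.  ]
station mm [-41.9 274.7 283.5]
t 10.6 tcp [0.5221 0.1401 0.2835] yaw -2.2 tilt [-0.  0. -1.] F [-0.6  0.5 -2.6] gap 0.317 grip 69.7 q [ 0.05  0.21 -0.44  1.5   0.09  1.45 -2.  ]
linear [-0.    -0.002  0.427] twist [-0.  0.  0.]
```

View pics/s1.png

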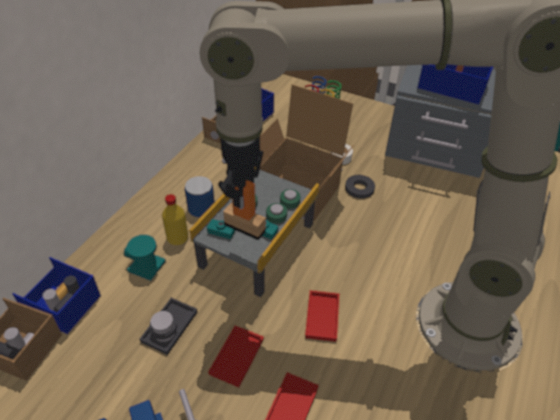

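Emit:
{"name": "send_rows", "arguments": {"plan": [{"linear": [0,0,0.2],"twist": [0,0,0],"fingers": 0},{"linear": [0,0,0.38],"twist": [0,0,0],"fingers": 0},{"linear": [0,0,0.427],"twist": [0,0,0],"fingers": 0},{"linear": [0,0,0.427],"twist": [0,0,0],"fingers": 0}]}}

```text
t: 11.0
eef_pos: [0.5219, 0.1395, 0.1974]
eef_rot: [3.141, -0.061, -0.003]
ft_force: [-1.3, 0.7, -2.2]
finger_gap: 0.321
grip_force: 69.5
```

Emit:
{"name": "send_rows", "arguments": {"plan": [{"linear": [0,0.05,0],"twist": [0,0,0],"fingers": 0},{"linear": [0,0.12,0],"twist": [0,0,0],"fingers": 0},{"linear": [0,0.2,0],"twist": [0,0,0],"fingers": 0},{"linear": [0,0.28,0],"twist": [0,0,0],"fingers": 0},{"linear": [0,0.35,0],"twist": [0,0,0],"fingers": 0}]}}

```text
t: 11.5
eef_pos: [0.5195, 0.0678, 0.199]
eef_rot: [-3.141, 0.068, -0.002]
ft_force: [0.3, 1.9, -1.7]
finger_gap: 0.32
grip_force: 69.6
```

Run:
```python
from h import *
ss(); castings()
```

```text
t 11.5 tcp [0.5195 0.0678 0.199 ] yaw -2.5 tilt [ 0.001  0.    -1.   ] F [ 0.3  1.9 -1.7] gap 0.32 grip 69.6 q [ 0.15  0.21 -0.39  1.68  0.08  1.27 -1.87]
station mm [-41.8 202.3 199. ]
top shoe []
top cap [([41, 132, 113], 0.88), ([-42, 123, 115], 0.74), ([-47, 67, 116], 0.67)]
side shoe [([44, 245, 114], 0.82), ([-43, 168, 115], 0.46), ([-46, 119, 117], 0.23)]
side cap [([-45, 125, 115], 0.79), ([-47, 69, 114], 0.62), ([42, 135, 116], 0.51)]
```

Emit:
{"name": "send_rows", "arguments": {"plan": [{"linear": [0,0.08,0.01],"twist": [0,0,0],"fingers": 0},{"linear": [0,0.16,0.01],"twist": [0,0,0],"fingers": 0},{"linear": [0,0.24,0.01],"twist": [0,0,0],"fingers": 0},{"linear": [0,0.32,0.01],"twist": [0,0,0],"fingers": 0},{"linear": [0,0.4,0.01],"twist": [0,0,0],"fingers": 0}]}}

```text
t: 12.3
eef_pos: [0.5163, -0.0084, 0.1965]
eef_rot: [-3.139, 0.062, -0.001]
ft_force: [0.7, 3.6, -0.4]
finger_gap: 0.32
grip_force: 70.1
```

Run:
```python
from h import *
ss(); castings()
```

```text
t 12.3 tcp [ 0.5163 -0.0084  0.1965] yaw -2.3 tilt [ 0.001  0.002 -1.   ] F [ 0.7  3.6 -0.4] gap 0.32 grip 70.1 q [ 0.25  0.19 -0.34  1.71  0.06  1.26 -1.71]
station mm [-42.1 126.  196.5]
top shoe [([45, 245, 117], 0.79), ([0, -3, 3], 0.62)]
top cap [([-55, -6, 115], 0.79), ([-43, 50, 114], 0.62)]
side shoe [([44, 246, 114], 0.62), ([210, 356, -2], 0.58), ([-44, 88, 116], 0.47)]
side cap [([44, 136, 116], 0.79), ([-47, 45, 117], 0.73), ([-53, -13, 83], 0.6)]
```

Emit:
{"name": "send_rows", "arguments": {"plan": [{"linear": [0,0.08,-0.005],"twist": [0,0,0],"fingers": 0},{"linear": [0,0.16,-0.005],"twist": [0,0,0],"fingers": 0},{"linear": [0,0.24,-0.005],"twist": [0,0,0],"fingers": 0},{"linear": [0,0.32,-0.005],"twist": [0,0,0],"fingers": 0},{"linear": [0,0.4,-0.005],"twist": [0,0,0],"fingers": 0}]}}

```text
t: 13.1
eef_pos: [0.513, -0.0889, 0.1972]
eef_rot: [-3.14, 0.063, -0.001]
ft_force: [2.3, 1.4, -1.9]
finger_gap: 0.32
grip_force: 70.2
```

Emit:
{"name": "send_rows", "arguments": {"plan": [{"linear": [0,0.06,0],"twist": [0,0,0],"fingers": 0},{"linear": [0,0.12,0],"twist": [0,0,0],"fingers": 0},{"linear": [0,0.18,0],"twist": [0,0,0],"fingers": 0},{"linear": [0,0.24,0],"twist": [0,0,0],"fingers": 0},{"linear": [0,0.26,0],"twist": [0,0,0],"fingers": 0}]}}

```text
t: 13.6
eef_pos: [0.5106, -0.1438, 0.1973]
eef_rot: [3.141, -0.07, 0.002]
ft_force: [3.5, 1.8, -2.6]
finger_gap: 0.319
grip_force: 70.0
```

Run:
```python
from h import *
ss(); p=castings()
cv2.imwrite("pics/s2.png",p["image"][:,:,::-1])
```

```text
t 13.6 tcp [ 0.5106 -0.1438  0.1973] yaw -2.5 tilt [ 0.001 -0.    -1.   ] F [ 3.5  1.8 -2.6] gap 0.319 grip 70.0 q [ 0.42  0.21 -0.24  1.67  0.05  1.26 -1.44]
station mm [-42.6  -9.4 197.3]
top shoe []
top cap [([42, 136, 113], 0.82), ([-26, -134, 33], 0.58)]
side shoe [([42, 246, 116], 0.78)]
side cap [([40, 135, 116], 0.77), ([-31, -133, 38], 0.43)]
```

View pics/s2.png

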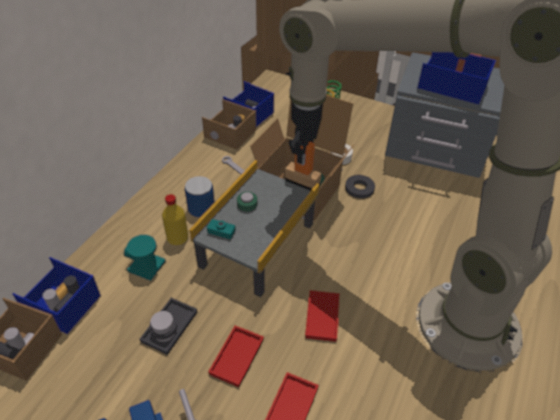

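Emit:
{"name": "send_rows", "arguments": {"plan": [{"linear": [0.05,0,-0.2],"twist": [0,0,0],"fingers": 0},{"linear": [0.1,-0.1,-0.4],"twist": [0,0,0],"fingers": 0},{"linear": [0.2,-0.3,-0.42],"twist": [0,0,0],"fingers": 0},{"linear": [0.3,-0.5,-0.42],"twist": [0,0,0],"fingers": 0},{"linear": [0.42,-0.7,-0.42],"twist": [0,0,0],"fingers": 0}]}}

```text
t: 14.4
eef_pos: [0.5998, -0.0047, 0.2815]
eef_rot: [3.14, -0.068, -0.002]
ft_force: [0.7, -0.2, -3.0]
finger_gap: 0.321
grip_force: 70.7
```

Emit:
{"name": "send_rows", "arguments": {"plan": [{"linear": [0,-0.2,0],"twist": [0,0,0],"fingers": 0},{"linear": [0,-0.4,0],"twist": [0,0,0],"fingers": 0},{"linear": [0,-0.6,0],"twist": [0,0,0],"fingers": 0},{"linear": [0,-0.8,0],"twist": [0,0,0],"fingers": 0},{"linear": [0,-0.9,0],"twist": [0,0,0],"fingers": 0}]}}

```text
t: 14.9
eef_pos: [0.6058, 0.1787, 0.2804]
eef_rot: [-3.14, 0.058, 0.005]
ft_force: [-0.6, 0.6, -3.0]
finger_gap: 0.321
grip_force: 70.7
```

Run:
```python
from h import *
ss(); castings()
tos(.042,.31,.198)
```

```text
t 14.9 tcp [0.6058 0.1787 0.2804] yaw -2.1 tilt [-0.003  0.001 -1.   ] F [-0.6  0.6 -3. ] gap 0.321 grip 70.7 q [-0.07  0.42 -0.4   1.24  0.16  1.52 -2.05]
station mm [ 40.1 316.5 280.4]
top shoe [([-37, -16, 49], 0.64), ([48, 248, 116], 0.59)]
top cap [([43, 136, 112], 0.71), ([-29, -135, 35], 0.56)]
side shoe [([44, 246, 113], 0.77)]
side cap [([42, 137, 117], 0.89), ([-31, -137, 37], 0.8)]
t 15.2 tcp [0.6078 0.1721 0.2808] yaw -2.5 tilt [-0.001 -0.002 -1.   ] F [ 0.2 -0.5 -2.4] gap 0.321 grip 70.7 q [-0.06  0.41 -0.39  1.24  0.16  1.51 -2.05]
linear [-0.002 -0.001  0.414] twist [ 0.001  0.    -0.004]
```

Emit:
{"name": "send_rows", "arguments": {"plan": [{"linear": [0,0,0.2],"twist": [0,0,0],"fingers": 0},{"linear": [0,0,0.35],"twist": [0,0,0],"fingers": 0},{"linear": [0,0,0.412],"twist": [0,0,0],"fingers": 0},{"linear": [0,0,0.412],"twist": [0,0,0],"fingers": 0}]}}

```text
t: 15.6
eef_pos: [0.6078, 0.1721, 0.198]
eef_rot: [3.14, -0.07, -0.002]
ft_force: [-0.6, -0.5, -1.9]
finger_gap: 0.319
grip_force: 70.7
```

Emit:
{"name": "send_rows", "arguments": {"plan": [{"linear": [0,0.07,0],"twist": [0,0,0],"fingers": 0},{"linear": [0,0.15,0],"twist": [0,0,0],"fingers": 0},{"linear": [0,0.23,0],"twist": [0,0,0],"fingers": 0},{"linear": [0,0.31,0],"twist": [0,0,0],"fingers": 0},{"linear": [0,0.4,0],"twist": [0,0,0],"fingers": 0}]}}

```text
t: 16.1
eef_pos: [0.6046, 0.0928, 0.1996]
eef_rot: [-3.14, 0.067, -0.002]
ft_force: [0.5, 3.0, -1.8]
finger_gap: 0.32
grip_force: 70.9
```

Run:
```python
from h import *
ss(); castings()
```

```text
t 16.1 tcp [0.6046 0.0928 0.1996] yaw -2.5 tilt [ 0.001  0.001 -1.   ] F [ 0.5  3.  -1.8] gap 0.32 grip 70.9 q [ 0.07  0.4  -0.37  1.45  0.14  1.33 -1.92]
station mm [ 42.3 230.5 199.6]
top shoe [([-39, -12, 48], 0.56)]
top cap [([-51, -55, 37], 0.62), ([43, 136, 116], 0.57), ([-29, -135, 34], 0.46)]
side shoe [([42, 191, 115], 0.67), ([2, -86, 10], 0.38)]
side cap [([42, 134, 118], 0.8), ([-31, -134, 36], 0.51)]
```

Emit:
{"name": "send_rows", "arguments": {"plan": [{"linear": [0,0.08,0.007],"twist": [0,0,0],"fingers": 0},{"linear": [0,0.16,0.007],"twist": [0,0,0],"fingers": 0},{"linear": [0,0.24,0.007],"twist": [0,0,0],"fingers": 0},{"linear": [0,0.32,0.007],"twist": [0,0,0],"fingers": 0},{"linear": [0,0.4,0.007],"twist": [0,0,0],"fingers": 0}]}}

```text
t: 16.9
eef_pos: [0.6009, 0.0122, 0.1974]
eef_rot: [3.141, -0.068, -0.0]
ft_force: [-0.0, 1.9, -2.2]
finger_gap: 0.318
grip_force: 70.9
```

Emit:
{"name": "send_rows", "arguments": {"plan": [{"linear": [0,0.08,0],"twist": [0,0,0],"fingers": 0},{"linear": [0,0.16,0],"twist": [0,0,0],"fingers": 0},{"linear": [0,0.24,0],"twist": [0,0,0],"fingers": 0},{"linear": [0,0.32,0],"twist": [0,0,0],"fingers": 0},{"linear": [0,0.4,0],"twist": [0,0,0],"fingers": 0}]}}

```text
t: 17.4
eef_pos: [0.5974, -0.0673, 0.1973]
eef_rot: [-3.141, 0.067, 0.0]
ft_force: [0.3, 1.6, -1.3]
finger_gap: 0.32
grip_force: 70.9
```

Run:
```python
from h import *
ss(); castings()
```

```text
t 17.4 tcp [ 0.5974 -0.0673  0.1973] yaw -2.5 tilt [-0.  0. -1.] F [ 0.3  1.6 -1.3] gap 0.32 grip 70.9 q [ 0.29  0.37 -0.3   1.48  0.11  1.31 -1.64]
station mm [ 41.3  70.4 197.3]
top shoe []
top cap [([-27, -134, 38], 0.52), ([-54, -57, 41], 0.52), ([39, -3, 112], 0.43)]
side shoe [([43, 32, 115], 0.5), ([-35, -297, 0], 0.48)]
side cap [([-32, -138, 38], 0.69), ([43, -11, 76], 0.49)]
```

Emit:
{"name": "send_rows", "arguments": {"plan": [{"linear": [0,0.08,0],"twist": [0,0,0],"fingers": 0},{"linear": [0,0.16,0],"twist": [0,0,0],"fingers": 0},{"linear": [0,0.24,0],"twist": [0,0,0],"fingers": 0},{"linear": [0,0.32,0],"twist": [0,0,0],"fingers": 0},{"linear": [0,0.38,0],"twist": [0,0,0],"fingers": 0}]}}

```text
t: 18.2
eef_pos: [0.5939, -0.145, 0.1972]
eef_rot: [3.14, -0.071, -0.001]
ft_force: [0.1, -0.8, -1.9]
finger_gap: 0.318
grip_force: 70.9
```

Emit:
{"name": "send_rows", "arguments": {"plan": [{"linear": [0,0.03,0],"twist": [0,0,0],"fingers": 0},{"linear": [0,0.03,0],"twist": [0,0,0],"fingers": 0},{"linear": [0,-0.1,-0.2],"twist": [0,0,0],"fingers": 0},{"linear": [-0.1,-0.3,-0.4],"twist": [0,0,0],"fingers": 0},{"linear": [-0.2,-0.5,-0.5],"twist": [0,0,0],"fingers": 0}]}}

```text
t: 18.7
eef_pos: [0.5622, -0.0462, 0.2957]
eef_rot: [-3.141, 0.068, -0.004]
ft_force: [1.4, 0.5, -1.9]
finger_gap: 0.324
grip_force: 70.9
```

Run:
```python
from h import *
ss(); p=castings()
q=arm.camera("top")
cv2.imwrite("pics/t3.png",np.vstack([p["image"][60:300,150:450],q["image"][100:300,150:450]])[:,:,::-1])
```

```text
t 18.7 tcp [ 0.5622 -0.0462  0.2957] yaw -2.5 tilt [ 0.003  0.    -1.   ] F [ 1.4  0.5 -1.9] gap 0.324 grip 70.9 q [ 0.29  0.25 -0.32  1.42  0.08  1.49 -1.65]
station mm [  5.2  90.1 295.7]
top shoe [([41, -40, 66], 0.67), ([-38, -16, 49], 0.47)]
top cap [([-56, -55, 38], 0.62), ([-29, -133, 34], 0.52), ([35, -49, 38], 0.41)]
side shoe [([40, -42, 68], 0.43)]
side cap [([-29, -134, 37], 0.57)]
```

View pics/t3.png

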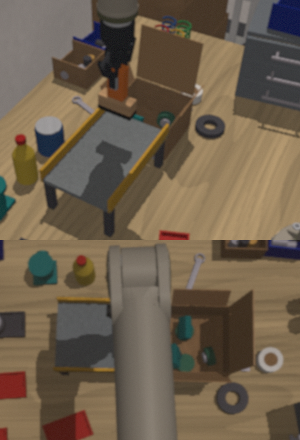

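Emit:
{"name": "send_rows", "arguments": {"plan": [{"linear": [-0.1,-0.2,0],"twist": [0,0,-0.09],"fingers": 0},{"linear": [-0.2,-0.4,0],"twist": [0,0,-0.18],"fingers": 0},{"linear": [-0.25,-0.6,0],"twist": [0,0,-0.27],"fingers": 0},{"linear": [-0.3,-0.8,0],"twist": [0,0,-0.36],"fingers": 0},{"linear": [-0.35,-1,0],"twist": [0,0,-0.45],"fingers": 0}]}}

```text
t: 19.55
eef_pos: [0.5001, 0.1559, 0.2927]
eef_rot: [-2.968, -1.029, 0.002]
ft_force: [1.8, 0.1, -2.0]
finger_gap: 0.32
grip_force: 70.9
```

```bash
python3 -c "
from h import *
to(.44,.328,.28,93)"
```

```text
t 19.55 tcp [0.5001 0.1559 0.2927] yaw 38.3 tilt [-0.001 -0.    -1.   ] F [ 1.8  0.1 -2. ] gap 0.32 grip 70.9 q [ 0.1   0.18 -0.54  1.52  0.09  1.47 -1.34]
linear [ 0.297 -0.862  0.063] twist [-0.001  0.001 -0.608]
```

Emit:
{"name": "send_rows", "arguments": {"plan": [{"linear": [0.06,-0.18,0],"twist": [0,0,-0.09],"fingers": 0},{"linear": [0.12,-0.36,0],"twist": [0,0,-0.18],"fingers": 0},{"linear": [0.18,-0.54,0],"twist": [0,0,-0.27],"fingers": 0},{"linear": [0.24,-0.72,0],"twist": [0,0,-0.36],"fingers": 0},{"linear": [0.297,-0.862,0],"twist": [0,0,-0.45],"fingers": 0}]}}

```text
t: 20.05
eef_pos: [0.4402, 0.3292, 0.2927]
eef_rot: [-2.426, -1.995, 0.002]
ft_force: [0.3, -0.3, -2.1]
finger_gap: 0.322
grip_force: 70.9
```

Emit:
{"name": "send_rows", "arguments": {"plan": [{"linear": [0,0,0],"twist": [0,0,-0.08],"fingers": 0},{"linear": [0,0,0],"twist": [0,0,-0.158],"fingers": 0},{"linear": [0,0,0],"twist": [0,0,-0.158],"fingers": 0}]}}

```text
t: 20.35
eef_pos: [0.4415, 0.3273, 0.2924]
eef_rot: [-2.166, -2.275, 0.003]
ft_force: [0.9, 0.2, -2.0]
finger_gap: 0.32
grip_force: 70.9
```

Run:
```python
from h import *
p,W=cloud("top");H=hsv(p);h,s,v=[H[...,i] for i in range(3)]
red=((h<6)|(h>174))&(s>150)
print("tray",rect(box(red,W,[.35,.25,.004],[.55,.42,.025])))
Q=(W-O)@S
m=np.all((Q>[-.085,-.16,.02])&(Q<[.085,-.012,.16]),-1); print("max h in carton",np.nanpercentile(Q[m][:,2],[50,90,99,100]))
print([(np.round(S.T@(np.array(d["position"])-O),3),d["conf"]) for q in("cap","shoe") for d in arm.place_of(p,q)])
st(); to(.44,.328,.086,93)
```

```text
tray (array([442.9, 303.2]), array([72.2, 80.7]), 3.4)
max h in carton [0.05968347 0.07595602 0.0823894  0.08658029]
[(array([-0.055, -0.059,  0.043]), 0.81), (array([ 0.039, -0.051,  0.036]), 0.62), (array([-0.03 , -0.134,  0.034]), 0.59), (array([-0.001,  0.   ,  0.003]), 0.18), (array([-0.041, -0.013,  0.047]), 0.62)]
t 20.5 tcp [0.4415 0.3272 0.293 ] yaw 92.5 tilt [-0.001 -0.    -1.   ] F [ 0.  -0.1 -2.1] gap 0.316 grip 70.9 q [-0.09  0.28 -0.76  1.44  0.19  1.5  -0.8 ]
t 20.5 tcp [0.4415 0.3272 0.293 ] yaw 92.5 tilt [-0.001 -0.    -1.   ] F [ 0.  -0.1 -2.1] gap 0.316 grip 70.9 q [-0.09  0.28 -0.76  1.44  0.19  1.5  -0.8 ]
linear [ 0.004 -0.006  1.035] twist [-0.001  0.    -0.006]
```

Emit:
{"name": "send_rows", "arguments": {"plan": [{"linear": [0.004,-0.006,0.25],"twist": [0,0,-0.006],"fingers": 0},{"linear": [0.004,-0.006,0.5],"twist": [0,0,-0.006],"fingers": 0},{"linear": [0.004,-0.006,0.75],"twist": [0,0,-0.006],"fingers": 0},{"linear": [0.004,-0.006,0.9],"twist": [0,0,-0.006],"fingers": 0},{"linear": [0.004,-0.006,0.98],"twist": [0,0,-0.006],"fingers": 0}]}}

```text
t: 21.0
eef_pos: [0.4385, 0.3268, 0.094]
eef_rot: [-2.16, -2.28, 0.008]
ft_force: [0.4, -0.2, -2.2]
finger_gap: 0.316
grip_force: 70.6
```

Emit:
{"name": "send_rows", "arguments": {"plan": [{"linear": [0,0,0.025],"twist": [0,0,0],"fingers": 0},{"linear": [0,0,0.05],"twist": [0,0,0],"fingers": 0},{"linear": [0,0,0.05],"twist": [0,0,0],"fingers": 0}]}}

```text
t: 21.3
eef_pos: [0.4401, 0.3289, 0.088]
eef_rot: [2.158, 2.283, 0.001]
ft_force: [-0.4, 0.4, -2.3]
finger_gap: 0.319
grip_force: 70.8
```

```bash
python3 -c "
from h import *
to(.44,.328,.085,93)"
```

```text
t 21.3 tcp [0.4401 0.3289 0.088 ] yaw 93.2 tilt [ 0.001  0.    -1.   ] F [-0.4  0.4 -2.3] gap 0.319 grip 70.8 q [-0.13  0.43 -0.72  1.74  0.32  1.09 -0.89]
linear [-0.004 -0.001  0.015] twist [ 0.    -0.     0.003]
```

Emit:
{"name": "send_rows", "arguments": {"plan": [{"linear": [0,0,0.012],"twist": [0,0,0],"fingers": 0},{"linear": [0,0,0.018],"twist": [0,0,0],"fingers": 0},{"linear": [0,0,0.018],"twist": [0,0,0],"fingers": 0}]}}

```text
t: 21.6
eef_pos: [0.4405, 0.3297, 0.0858]
eef_rot: [2.156, 2.284, 0.005]
ft_force: [-1.4, -0.4, 6.4]
finger_gap: 0.32
grip_force: 72.1
```

Seated on the tray floor (contact force); release and rise.

Emit:
{"name": "send_rows", "arguments": {"plan": [{"linear": [0,0,0],"twist": [0,0,0],"fingers": 1},{"linear": [0,0,0],"twist": [0,0,0],"fingers": 1},{"linear": [0,0,0],"twist": [0,0,0],"fingers": 1},{"linear": [0,0,0],"twist": [0,0,0],"fingers": 1},{"linear": [0,0,0],"twist": [0,0,0],"fingers": 1}]}}

```text
t: 22.1
eef_pos: [0.4397, 0.3287, 0.0839]
eef_rot: [-2.156, -2.285, -0.0]
ft_force: [-0.7, 0.0, -1.0]
finger_gap: 0.999
grip_force: 0.0
```

Emit:
{"name": "send_rows", "arguments": {"plan": [{"linear": [0,0,-0.15],"twist": [0,0,0],"fingers": 1},{"linear": [0,0,-0.4],"twist": [0,0,0],"fingers": 1},{"linear": [0,0,-0.65],"twist": [0,0,0],"fingers": 1},{"linear": [0,0,-0.9],"twist": [0,0,0],"fingers": 1},{"linear": [0,0,-1],"twist": [0,0,0],"fingers": 1}]}}

```text
t: 22.6
eef_pos: [0.4405, 0.3301, 0.2893]
eef_rot: [2.155, 2.284, 0.011]
ft_force: [0.3, 1.1, -1.3]
finger_gap: 0.999
grip_force: 0.0
```

Run:
```python
from h import *
st()
for c in ("side","top"):
    p,W=cloud(c);H=hsv(p);h,s,v=[H[...,i] for i in range(3)]
    red=((h<6)|(h>174))&(s>150)
    print("tray",rect(box(red,W,[.35,.25,.004],[.55,.42,.025])))
    o=box((h<14)&(s>120),W,[.35,.25,.12],[.55,.42,.16]);print("handle",len(o) and rect(o))
    print("board",rect(box(s>=0,W,[.38,.26,.035],[.5,.4,.06])))
cv2.imwrite("pics/t4.png",p["image"][:,:,::-1])
tos(0,0,.35,87.8)
```

```text
t 22.6 tcp [0.4405 0.3301 0.2893] yaw 93.3 tilt [ 0.006  0.004 -1.   ] F [ 0.3  1.1 -1.3] gap 0.999 grip 0.0 q [-0.08  0.28 -0.77  1.46  0.19  1.48 -0.79]
tray (array([440.7, 328.6]), array([ 75., 126.]), 4.0)
handle (array([439.4, 331.3]), array([29.2, 45.6]), 2.1)
board (array([439.6, 330.8]), array([33.2, 91.9]), 4.0)
tray (array([441.5, 320.6]), array([ 72.7, 116.5]), 3.2)
handle (array([441.3, 322.8]), array([26.2, 33.2]), 0.5)
board (array([442.2, 305.2]), array([31.7, 43.3]), 3.9)
t 22.7 tcp [0.4407 0.3301 0.2878] yaw 93.3 tilt [ 0.006  0.004 -1.   ] F [ 0.2  1.  -0.5] gap 1.001 grip 0.0 q [-0.08  0.28 -0.77  1.46  0.19  1.48 -0.79]
linear [-2.358  0.43  -0.316] twist [ 0.004 -0.002  0.061]
```

Emit:
{"name": "send_rows", "arguments": {"plan": [{"linear": [-0.05,0.02,-0.2],"twist": [0,0,0],"fingers": 0},{"linear": [-0.25,0.1,-0.35],"twist": [0,0,0.03],"fingers": 0},{"linear": [-0.5,0.2,-0.35],"twist": [0,0,0.061],"fingers": 0},{"linear": [-0.75,0.3,-0.35],"twist": [0,0,0.061],"fingers": 0},{"linear": [-1,0.3,-0.35],"twist": [0,0,0.061],"fingers": 0}]}}

```text
t: 23.2
eef_pos: [0.511, 0.1394, 0.3522]
eef_rot: [-2.263, -2.177, 0.002]
ft_force: [0.7, 0.0, -0.2]
finger_gap: 0.141
grip_force: 0.0
```

Emit:
{"name": "send_rows", "arguments": {"plan": [{"linear": [-0.25,0,0],"twist": [0,0,0],"fingers": 0},{"linear": [-0.5,0,0],"twist": [0,0,0],"fingers": 0},{"linear": [-0.75,0,0],"twist": [0,0,0],"fingers": 0},{"linear": [-1,0,0],"twist": [0,0,0],"fingers": 0},{"linear": [-1,0,0],"twist": [0,0,0],"fingers": 0}]}}

```text
t: 23.7
eef_pos: [0.5014, -0.0673, 0.352]
eef_rot: [-2.277, -2.164, 0.006]
ft_force: [0.3, 0.2, -0.7]
finger_gap: -0.002
grip_force: 0.0
```

Run:
```python
from h import *
ss(); tos(-.155,-.085,.30,87.8)
```

```text
t 23.7 tcp [ 0.5014 -0.0673  0.352 ] yaw 87.1 tilt [-0.003 -0.002 -1.   ] F [ 0.3  0.2 -0.7] gap -0.002 grip 0.0 q [ 0.51  0.13 -0.49  1.44  0.06  1.59 -0.03]
station mm [-54.7  66.7 352. ]
t 23.7 tcp [ 0.5014 -0.0673  0.352 ] yaw 87.1 tilt [-0.003 -0.002 -1.   ] F [ 0.3  0.2 -0.7] gap -0.002 grip 0.0 q [ 0.51  0.13 -0.49  1.44  0.06  1.59 -0.03]
linear [-0.764 -0.491  0.263] twist [-0.002  0.002 -0.008]
```

Emit:
{"name": "send_rows", "arguments": {"plan": [{"linear": [-0.2,-0.12,0],"twist": [0,0,-0.008],"fingers": 0},{"linear": [-0.4,-0.25,0.05],"twist": [0,0,-0.008],"fingers": 0},{"linear": [-0.6,-0.4,0.15],"twist": [0,0,-0.008],"fingers": 0},{"linear": [-0.764,-0.491,0.25],"twist": [0,0,-0.008],"fingers": 0},{"linear": [-0.764,-0.491,0.263],"twist": [0,0,-0.008],"fingers": 0}]}}

```text
t: 24.2
eef_pos: [0.3936, -0.212, 0.2976]
eef_rot: [-2.257, -2.178, 0.006]
ft_force: [0.2, 0.0, 0.2]
finger_gap: -0.003
grip_force: 0.0
```

Run:
```python
from h import *
ss(); tos(-.152,-.085,.150,87.8)
```

```text
t 24.2 tcp [ 0.3936 -0.212   0.2976] yaw 88.0 tilt [-0.006  0.001 -1.   ] F [0.2 0.  0.2] gap -0.003 grip 0.0 q [ 0.75 -0.01 -0.32  1.69 -0.    1.47  0.39]
station mm [-156.8  -82.1  297.6]
t 24.2 tcp [ 0.3936 -0.212   0.2976] yaw 88.0 tilt [-0.006  0.001 -1.   ] F [0.2 0.  0.2] gap -0.003 grip 0.0 q [ 0.75 -0.01 -0.32  1.69 -0.    1.47  0.39]
linear [-0.015  0.029  0.738] twist [-0.004 -0.001  0.002]
```

Emit:
{"name": "send_rows", "arguments": {"plan": [{"linear": [-0.015,0.029,0.25],"twist": [0,0,0],"fingers": 0},{"linear": [-0.015,0.029,0.5],"twist": [0,0,0],"fingers": 0},{"linear": [-0.015,0.029,0.7],"twist": [0,0,0],"fingers": 0},{"linear": [-0.015,0.029,0.738],"twist": [0,0,0],"fingers": 0},{"linear": [-0.015,0.029,0.738],"twist": [0,0,0],"fingers": 0}]}}

```text
t: 24.7
eef_pos: [0.4036, -0.2095, 0.1528]
eef_rot: [-2.247, -2.191, 0.001]
ft_force: [0.4, -0.3, 0.3]
finger_gap: -0.005
grip_force: 0.0
```

Emit:
{"name": "send_rows", "arguments": {"plan": [{"linear": [0,0.09,0],"twist": [0,0,0],"fingers": 0},{"linear": [0,0.185,0],"twist": [0,0,0],"fingers": 0},{"linear": [0,0.28,-0.02],"twist": [0,0,0],"fingers": 0},{"linear": [0,0.37,0.015],"twist": [0,0,0],"fingers": 0},{"linear": [0,0.43,0.08],"twist": [0,0,0],"fingers": 0}]}}

```text
t: 25.2
eef_pos: [0.4939, -0.2133, 0.1416]
eef_rot: [2.245, 2.189, 0.004]
ft_force: [0.0, -0.0, 1.6]
finger_gap: -0.003
grip_force: 0.6
```

Run:
```python
from h import *
ss(); p,W=cloud("side"); Q=(W-O)@S
cv2.imwrite("pics/s5.png",p["image"][:,:,::-1])
tos(-.052,-.085,.118,87.8)
```

```text
t 25.2 tcp [ 0.4939 -0.2133  0.1416] yaw 88.5 tilt [ 0.006 -0.003 -1.   ] F [ 0.  -0.   1.6] gap -0.003 grip 0.6 q [ 0.65  0.28 -0.36  1.73  0.11  1.14  0.24]
station mm [-56.6 -79.5 141.6]
t 25.25 tcp [ 0.4938 -0.2125  0.1387] yaw 88.6 tilt [ 0.004 -0.001 -1.   ] F [ 0.5  1.2 -1.2] gap -0.001 grip 0.0 q [ 0.65  0.28 -0.36  1.73  0.11  1.14  0.23]
linear [-0.032  0.023  0.104] twist [0.003 0.    0.009]
```

View pics/s5.png

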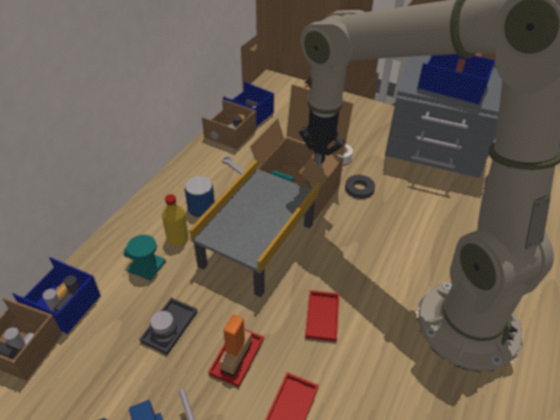

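Near flap is folding in (at ~pixel 320,175). Continue down, then lift away toward the far side.

Emit:
{"name": "send_rows", "arguments": {"plan": [{"linear": [0,0.02,0.04],"twist": [0,0,0],"fingers": 0},{"linear": [0,0.02,0.08],"twist": [0,0,0],"fingers": 0},{"linear": [0,0.02,0.105],"twist": [0,0,0],"fingers": 0},{"linear": [0,0.02,0.11],"twist": [0,0,0],"fingers": 0}]}}

```text
t: 25.65
eef_pos: [0.4943, -0.2129, 0.1169]
eef_rot: [2.249, 2.192, 0.0]
ft_force: [-3.0, 2.4, 12.3]
finger_gap: -0.0
grip_force: 6.4
```

Run:
```python
from h import *
ss()
```

```text
t 25.65 tcp [ 0.4943 -0.2129  0.1169] yaw 88.5 tilt [ 0.001 -0.001 -1.   ] F [-3.   2.4 12.3] gap -0.0 grip 6.4 q [ 0.65  0.31 -0.36  1.75  0.12  1.1   0.22]
station mm [-56.2 -79.1 116.9]
```

Emit:
{"name": "send_rows", "arguments": {"plan": [{"linear": [0,0,-0.2],"twist": [0,0,0],"fingers": 0},{"linear": [0,0.05,-0.45],"twist": [0,0,0],"fingers": 0},{"linear": [0,0.2,-0.65],"twist": [0,0,0],"fingers": 0},{"linear": [0,0.4,-0.65],"twist": [0,0,0],"fingers": 0},{"linear": [0,0.6,-0.65],"twist": [0,0,0],"fingers": 0}]}}

```text
t: 26.15
eef_pos: [0.6155, -0.2168, 0.2485]
eef_rot: [2.249, 2.188, 0.002]
ft_force: [0.7, -0.5, 0.2]
finger_gap: 0.0
grip_force: 0.0
```

Emit:
{"name": "send_rows", "arguments": {"plan": [{"linear": [0,0.2,0],"twist": [0,0,0.005],"fingers": 0},{"linear": [0,0.4,0],"twist": [0,0,0.005],"fingers": 0},{"linear": [0,0.44,0],"twist": [0,0,0.005],"fingers": 0},{"linear": [0,0.44,0],"twist": [0,0,0.005],"fingers": 0}]}}

```text
t: 26.55
eef_pos: [0.7026, -0.2172, 0.2435]
eef_rot: [-2.255, -2.183, 0.001]
ft_force: [-0.6, -0.0, -0.3]
finger_gap: 0.002
grip_force: 0.0
```

Run:
```python
from h import *
ss(); tos(.15,-.082,.150,87.8)
p,W=cloud("side"); Q=(W-O)@S
for n,lo,hi in(("near",[-.085,-.15,.1],[-.03,-.02,.16]),("far",[.06,-.15,.118],[.14,-.02,.2])):
    m=np.all((Q>lo)&(Q<hi),-1); f=Q[m]; print(n,len(f),np.percentile(f[:,2],[5,50,95]) if len(f) else 0, np.polyfit(f[:,2],f[:,0],1) if n=="far" else np.polyfit(f[:,0],f[:,2],1))
```

```text
t 26.55 tcp [ 0.7026 -0.2172  0.2435] yaw 88.2 tilt [-0.003  0.001 -1.   ] F [-0.6 -0.  -0.3] gap 0.002 grip 0.0 q [ 0.43  0.67 -0.34  0.94  0.21  1.57  0.12]
station mm [152.1 -75.4 243.5]
t 26.55 tcp [ 0.7026 -0.2172  0.2435] yaw 88.2 tilt [-0.003  0.001 -1.   ] F [-0.6 -0.  -0.3] gap 0.002 grip 0.0 q [ 0.43  0.67 -0.34  0.94  0.21  1.57  0.12]
linear [-0.033 -0.01   0.467] twist [-0.002 -0.001  0.004]
near 597 [0.11301762 0.11612417 0.11935265] [-0.00632755  0.11576376]
far 649 [0.12043552 0.14969145 0.17732795] [0.36889871 0.05185829]
```

Emit:
{"name": "send_rows", "arguments": {"plan": [{"linear": [-0.03,-0.01,0.2],"twist": [0,0,0],"fingers": 0},{"linear": [-0.03,-0.01,0.4],"twist": [0,0,0],"fingers": 0},{"linear": [-0.03,-0.01,0.467],"twist": [0,0,0],"fingers": 0},{"linear": [-0.03,-0.01,0.467],"twist": [0,0,0],"fingers": 0}]}}

```text
t: 27.0
eef_pos: [0.6978, -0.2241, 0.1507]
eef_rot: [-2.256, -2.181, 0.004]
ft_force: [-0.3, 0.2, 0.6]
finger_gap: -0.001
grip_force: 0.0
```

Emit:
{"name": "send_rows", "arguments": {"plan": [{"linear": [0,-0.09,0],"twist": [0,0,0],"fingers": 0},{"linear": [0,-0.175,0],"twist": [0,0,0],"fingers": 0},{"linear": [0,-0.27,-0.02],"twist": [0,0,0],"fingers": 0},{"linear": [0,-0.36,0.015],"twist": [0,0,0],"fingers": 0},{"linear": [0,-0.42,0.08],"twist": [0,0,0],"fingers": 0}]}}

```text
t: 27.5
eef_pos: [0.6174, -0.2217, 0.1417]
eef_rot: [2.253, 2.178, 0.005]
ft_force: [0.1, -0.4, 2.3]
finger_gap: 0.004
grip_force: 0.8
```

Run:
```python
from h import *
ss(); tos(.055,-.08,.117,87.8)
```

```text
t 27.5 tcp [ 0.6174 -0.2217  0.1417] yaw 88.1 tilt [ 0.008 -0.003 -1.   ] F [ 0.1 -0.4  2.3] gap 0.004 grip 0.8 q [ 0.55  0.52 -0.36  1.4   0.19  1.25  0.14]
station mm [ 67.1 -83.2 141.7]
t 27.5 tcp [ 0.6174 -0.2217  0.1417] yaw 88.1 tilt [ 0.008 -0.003 -1.   ] F [ 0.1 -0.4  2.3] gap 0.004 grip 0.8 q [ 0.55  0.52 -0.36  1.4   0.19  1.25  0.14]
linear [ 0.017 -0.061  0.123] twist [0.005 0.002 0.003]
```

Emit:
{"name": "send_rows", "arguments": {"plan": [{"linear": [0,-0.03,0.03],"twist": [0,0,0],"fingers": 0},{"linear": [0,-0.05,0.06],"twist": [0,0,0],"fingers": 0},{"linear": [0,-0.05,0.085],"twist": [0,0,0],"fingers": 0},{"linear": [0,-0.05,0.09],"twist": [0,0,0],"fingers": 0}]}}

```text
t: 27.9
eef_pos: [0.6061, -0.2207, 0.118]
eef_rot: [-2.258, -2.184, 0.0]
ft_force: [0.2, -0.9, 1.3]
finger_gap: -0.0
grip_force: 0.3
```

Run:
```python
from h import *
ss()
```

```text
t 27.9 tcp [ 0.6061 -0.2207  0.118 ] yaw 88.1 tilt [-0.  0. -1.] F [ 0.2 -0.9  1.3] gap -0.0 grip 0.3 q [ 0.55  0.53 -0.36  1.45  0.19  1.2   0.13]
station mm [ 55.9 -82.6 118. ]
```

Emit:
{"name": "send_rows", "arguments": {"plan": [{"linear": [0,0,0.012],"twist": [0,0,0],"fingers": 0},{"linear": [0,0,-0.2],"twist": [0,0,0],"fingers": 0},{"linear": [0,-0.05,-0.45],"twist": [0,0,0],"fingers": 0},{"linear": [0,-0.15,-0.7],"twist": [0,0,0],"fingers": 0},{"linear": [0,-0.28,-0.95],"twist": [0,0,0],"fingers": 0}]}}

```text
t: 28.4
eef_pos: [0.5553, -0.2184, 0.3002]
eef_rot: [2.257, 2.185, 0.002]
ft_force: [-0.0, -0.2, -0.0]
finger_gap: -0.0
grip_force: 0.0
```

Emit:
{"name": "send_rows", "arguments": {"plan": [{"linear": [0,0,-0.1],"twist": [0,0,0],"fingers": 0},{"linear": [-0.2,0,-0.1],"twist": [0,0,0],"fingers": 0},{"linear": [-0.4,0,-0.1],"twist": [0,0,0],"fingers": 0},{"linear": [-0.6,0,-0.1],"twist": [0,0,0],"fingers": 0},{"linear": [-0.83,0,-0.1],"twist": [0,0,0],"fingers": 0}]}}

```text
t: 28.9
eef_pos: [0.5502, -0.3854, 0.3187]
eef_rot: [2.255, 2.186, 0.001]
ft_force: [0.5, 0.5, 1.4]
finger_gap: -0.002
grip_force: 0.0
```

Run:
```python
from h import *
ss()
p,W=cloud("top"); Q=(W-O)@S
for n,lo,hi in(("near",[-.085,-.15,.1],[-.03,-.02,.16]),("far",[.03,-.15,.1],[.085,-.02,.16])):
    m=np.all((Q>lo)&(Q<hi),-1); f=Q[m]; print(n,len(f),np.percentile(f[:,2],[5,50,95]), np.polyfit(f[:,0],f[:,2],1))
m=np.all((Q>[-.08,-.24,.13])&(Q<[.08,-.1,.29]),-1); f=Q[m]; print("long",len(f),np.polyfit(f[:,2],f[:,1],1),f[:,2].max())
tos(0,-.235,.22,87.8)
cv2.imwrite("pics/t6.png",p["image"][:,:,::-1])
```

```text
t 28.9 tcp [ 0.5502 -0.3854  0.3187] yaw 88.2 tilt [ 0.001  0.    -1.   ] F [0.5 0.5 1.4] gap -0.002 grip 0.0 q [ 0.74  0.5  -0.3   1.03  0.14  1.63  0.45]
station mm [   6.3 -249.3  318.7]
near 993 [0.11330929 0.11800318 0.12311225] [0.00567902 0.11840768]
far 957 [0.11335074 0.11821812 0.12306224] [-0.00036891  0.11821656]
long 1422 [-0.14393971 -0.15105562] 0.2878954575080757
t 28.95 tcp [ 0.5462 -0.3955  0.3164] yaw 87.6 tilt [-0.004 -0.004 -1.   ] F [-7.3 -5.6 -3.1] gap 0.001 grip 0.0 q [ 0.75  0.5  -0.3   1.03  0.15  1.63  0.45]
linear [ 0.125 -0.012  0.482] twist [-0.002  0.002 -0.002]
```

View pics/t6.png

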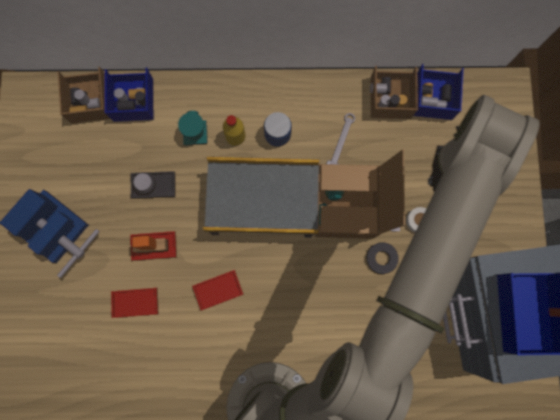

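Emit:
{"name": "send_rows", "arguments": {"plan": [{"linear": [0.08,-0.012,0.2],"twist": [0,0,0],"fingers": 0},{"linear": [0.1,-0.012,0.4],"twist": [0,0,0],"fingers": 0},{"linear": [0.1,-0.012,0.482],"twist": [0,0,0],"fingers": 0},{"linear": [0.1,-0.012,0.482],"twist": [0,0,0],"fingers": 0}]}}

```text
t: 29.35
eef_pos: [0.5467, -0.3638, 0.2183]
eef_rot: [-2.253, -2.181, 0.002]
ft_force: [-0.4, -0.0, 0.4]
finger_gap: -0.001
grip_force: 0.0
```

```bash
python3 -c "
from h import *
ss()"
```

```text
t 29.35 tcp [ 0.5467 -0.3638  0.2183] yaw 88.1 tilt [-0.005  0.004 -1.   ] F [-0.4 -0.   0.4] gap -0.001 grip 0.0 q [ 0.75  0.49 -0.31  1.27  0.15  1.41  0.41]
station mm [   2.  -227.9  218.3]
```

Emit:
{"name": "send_rows", "arguments": {"plan": [{"linear": [0.1,0,0],"twist": [0,0,0],"fingers": 0},{"linear": [0.2,0,-0.01],"twist": [0,0,0],"fingers": 0},{"linear": [0.325,0,-0.04],"twist": [0,0,0],"fingers": 0},{"linear": [0.45,0,0],"twist": [0,0,0],"fingers": 0},{"linear": [0.575,0,0.06],"twist": [0,0,0],"fingers": 0}]}}

```text
t: 29.85
eef_pos: [0.5534, -0.2484, 0.2129]
eef_rot: [2.254, 2.182, 0.003]
ft_force: [0.4, -1.4, 0.1]
finger_gap: -0.0
grip_force: 0.3
```

Emit:
{"name": "send_rows", "arguments": {"plan": [{"linear": [0.11,0,0.115],"twist": [0,0,0],"fingers": 0},{"linear": [0.185,0,0.24],"twist": [0,0,0],"fingers": 0},{"linear": [0.225,0,0.35],"twist": [0,0,0],"fingers": 0},{"linear": [0.235,0,0.41],"twist": [0,0,0],"fingers": 0},{"linear": [0.235,0,0.41],"twist": [0,0,0],"fingers": 0}]}}

```text
t: 30.35
eef_pos: [0.553, -0.2021, 0.1274]
eef_rot: [-2.256, -2.185, 0.001]
ft_force: [-0.0, -0.5, -0.4]
finger_gap: -0.001
grip_force: 0.0
```

```bash
python3 -c "
from h import *
ss()"
```

```text
t 30.35 tcp [ 0.553  -0.2021  0.1274] yaw 88.2 tilt [-0.001  0.001 -1.   ] F [-0.  -0.5 -0.4] gap -0.001 grip 0.0 q [ 0.59  0.41 -0.38  1.6   0.16  1.17  0.14]
station mm [  2.  -66.  127.4]
```

Emit:
{"name": "send_rows", "arguments": {"plan": [{"linear": [0,0,0.02],"twist": [0,0,0],"fingers": 0},{"linear": [0,0,0.04],"twist": [0,0,0],"fingers": 0},{"linear": [0,0,0.045],"twist": [0,0,0],"fingers": 0}]}}

```text
t: 30.65
eef_pos: [0.5543, -0.2039, 0.1209]
eef_rot: [2.257, 2.181, 0.002]
ft_force: [-2.8, 1.2, 12.6]
finger_gap: 0.001
grip_force: 6.4
```

Emit:
{"name": "send_rows", "arguments": {"plan": [{"linear": [0,0,-0.25],"twist": [0,0,0],"fingers": 0},{"linear": [0,0,-0.5],"twist": [0,0,0],"fingers": 0},{"linear": [0.1,0,-0.75],"twist": [0,0,0],"fingers": 0},{"linear": [0.3,0,-1],"twist": [0,0,0],"fingers": 0},{"linear": [0.5,0,-1],"twist": [0,0,0],"fingers": 0}]}}

```text
t: 31.15
eef_pos: [0.5577, -0.1084, 0.3238]
eef_rot: [2.26, 2.171, 0.006]
ft_force: [1.4, -0.5, -0.2]
finger_gap: -0.0
grip_force: 0.0
```

Emit:
{"name": "send_rows", "arguments": {"plan": [{"linear": [0.25,0,0],"twist": [0,0,0],"fingers": 0},{"linear": [0.5,0,0],"twist": [0,0,0],"fingers": 0},{"linear": [0.75,0,0],"twist": [0,0,0],"fingers": 0},{"linear": [0.75,0,0],"twist": [0,0,0],"fingers": 0},{"linear": [0.75,0,0],"twist": [0,0,0],"fingers": 0}]}}

```text
t: 31.65
eef_pos: [0.5615, 0.0455, 0.3188]
eef_rot: [2.255, 2.187, 0.001]
ft_force: [0.2, -1.0, 0.2]
finger_gap: 0.004
grip_force: 0.0
```

Run:
```python
from h import *
ss()
for c in("side","top"):
    p,W=cloud(c); Q=(W-O)@S
    m=np.all((Q>[-.08,-.155,.1])&(Q<[.08,-.012,.2]),-1); f=Q[m]; print("long",len(f),np.percentile(f[:,2],[2,50,98]),np.polyfit(f[:,1],f[:,2],1))
    H=hsv(p);h,s,v=[H[...,i] for i in range(3)]
    o=box((h<14)&(s>120),W,[.35,.25,.12],[.55,.42,.16]);print("handle",len(o) and rect(o))
    print([(np.round(S.T@(np.array(d["position"])-O),3),d["conf"]) for d in arm.place_of(p,"carton_floor")])
    cv2.imwrite(f"pics/{c}7.png",p["image"][:,:,::-1])
```

```text
t 31.65 tcp [0.5615 0.0455 0.3188] yaw 88.3 tilt [ 0.001  0.    -1.   ] F [ 0.2 -1.   0.2] gap 0.004 grip 0.0 q [ 0.28  0.27 -0.53  1.37  0.13  1.54 -0.27]
station mm [  1.1 181.7 318.8]
long 1872 [0.11596484 0.12001828 0.12397434] [0.00053027 0.12005749]
handle (array([439.6, 331.3]), array([28.8, 44.8]), 3.6)
[(array([ 0.   , -0.086,  0.013]), 0.68)]
long 3124 [0.11578637 0.12204393 0.12812107] [0.00341681 0.12233427]
handle (array([440.8, 329.2]), array([28.6, 46.5]), 2.1)
[(array([-0.132,  0.457, -0.002]), 0.35)]
```

View pics/side7.png

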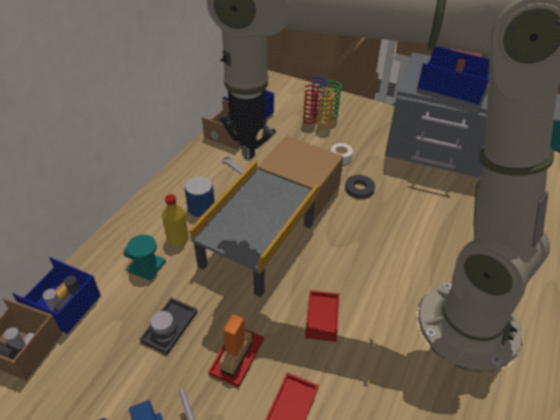

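Run:
```python
from h import *
for c in("side","top"):
    p,W=cloud(c); Q=(W-O)@S
    H=hsv(p); br=(H[...,1]>70)
    m=br&np.all((Q>[-.08,-.2,.108])&(Q<[.08,.03,.13]),-1); print(c,np.percentile(Q[m][:,1],[.5,1,99,99.5]))
    m=(H[...,1]<60)&np.all((Q>[-.08,-.03,.108])&(Q<[.08,.2,.125]),-1); print("deck edge",np.percentile(Q[m][:,1],[.5,1,2]))
```

```text
side [-0.16775454 -0.16550854 -0.00130767 -0.00025647]
deck edge [0.00086995 0.0023812  0.00519494]
top [-0.16711841 -0.16664978 -0.00442823 -0.00382963]
deck edge [0.00050186 0.00090915 0.00175135]
```

Carton is seated (its flap spans b = -167 to about -2 mm) and the sweeper stands in its tray, so I'm handing in.

```bash
python3 -c "
from rig import arm
print(arm.close_job())"
```

```text
the job is handed in; nothing more can be done
None
```

I handed in the job at about 32 s with every step carried out: the carton seated, all five castings swept in, the three flaps measured flat, and the sweeper released upright in its red tray; the hand-in call returned no verdict.

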